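# Hang the ring spanner on its hook deep in the low bench cubby

### The arm

A 6-joint arm with a two-finger parallel gripper is mounted at the origin on the work surface. World frame = base frame: x ahead of the robot, y to its left, z up, the work surface at z = 0. Lengths are in m, angles in rad, forces in N, time in s.
With the tool pointing down it reaches from about 0.375 to 0.9 m from the base axis. Payload 3.1 kg.
Tool frame: the origin (TCP) lies midway between the tips of the shut fingers; the grasp point (between the pads) lies 19 mm behind it; z points along the fingers, y is the line along which they close (so a half turn about z gives the same grasp; the last joint's range is limited). The gripper opens to 85 mm and grips with 20 to 120 N. Pads are 22 mm wide; open, the fingers measure 114 mm over their backs; the gripper's body (76 mm by 85 mm) begins 54 mm behind the grasp point. The pads swing forward as they close: fully open they stand 13 mm farther back than shut.
Start: joints at [0.972, 0.527, 1.433, -0, 1.181, -0.178], TCP at [0.255, 0.57, 0.207] pointing down, gripper open.
Joint ranges: [-3.08, 3.08], [-0.75, 2.2], [0.22, 2.44], [-1.43, 4.57], [0, 2.65], [-2.85, 2.85]. Speed limits (rad/s): [2.79, 2.79, 3.14, 3.14, 3.14, 3.14].

### API

Orientations are given as a unit quaternion [x, y, z, w].
In Python, from station import manip gives the robot as it stands. The module is installed in compiled form; this text tells all that it offers.
- The arm moves only by the tool apply_moves, never from a script. Its arguments are lists of equal length, an entry for each row: "claw": the gripper's target within -1 to 1 (fully open at 1, half-way at 0, shut at -1); "travel": the shift along the tool's x, y, z scaled (see below), a list of three; "turn": the turn, a rotation vector about the tool's x, y, z scaled (see below), a list of three. In form: {"claw": [claw, ...], "travel": [[dx, dy, dz], ...], "turn": [[rx, ry, rz], ...]}. A call has 1 to 5 rows; each row is the pose to reach, as a shift and turn from the pose commanded when the call began, along the tool's axes at that moment, turning the shorter way round; what a row does not reach only later rows make up. The controller multiplies each number of a shift by 800 mm and each number of a turn by 180 degrees. A row lasts 1/12 s, in which the tool goes at most 41.7 mm and 7.16 degrees, less where a joint would pass 70% of its speed; a pose out of reach is approached as far as the arm can. A call with a number of a shift or a turn outside -1 to 1 is refused whole. A call with a gripper value outside its range is refused whole. The fingers move at their own pace and stop on an object; "newtons" is the grip in N (left out, the last holds). Time passes only in rows, so rows that repeat a pose let the fingers close. It gives the time, the measured TCP pose, the force, the opening and the grip force at its end, in the units of the state.
- manip.sense(): the state, without advancing time (a new reading comes with each control period).
- manip.snapshot(name): name is "side" or "top"; returns a dict with "pixels" (420x560x3 uint8, red, green, blue), "depth" (420x560 float32, m along the optical axis (not along the pixel's ray), 0 where there is no reading), "intrinsics" (3x3 intrinsics, pixels), "k1" (the pictures are not rectified: a ray, as slopes to the right and down, at radius r is drawn at 1 + k1 r^2 times it, then the intrinsics apply), "R" (3x3) and "t" (3): a world point X has camera coordinates R X + t. Camera axes: x right, y down, z forward; pixel columns grow to the right and rows downward; lengths in m; the calibration is good to about 2 mm. A picture is of the moment at which its call begins.
- manip.sign_off(): hands the job in; it is judged then, once.
The state is a dict: "t": time; "q": joint angles; "qd": joint speeds; "tau": joint torques, N m; "tcp_pos": TCP position; "tool_rot": TCP orientation; "force": force on the tool from outside, world axes, zero at the start; "ft_torque": the same for the moment, N m; "finger_gap": opening from 0.0 (shut) to 1.0 (fully open); "gripper_force": force on a finger pad.
Only numpy, scipy, OpenCV 4.12 (cv2) and the standard library are available. Lean on these libraries where they do the work, as an engineer would, in place of code of your own. Each camera call takes 0.05 s, during which the arm holds its last target. There are 200 camera calls.

### The job

Pick up the flat spanner that has a ring at one end, tip it ring-upwards to get it in under the cubby's front rail, find the free hook on the back rail by sight or by feel, and hang the spanner on it by its ring, letting its free end down rather than dropping it, so that it hangs straight and still. Work gently: touch the cubby and hook only lightly with spanner and gripper, and leave the small spanner on the neighbouring hook and everything else on the bench undisturbed.

Things in the scene. Friction and masses are not known exactly. Their poses are not given: they have to be found in the camera images.
- cubby: Fixed cream wooden cubby standing on the bench, open towards its -x side, with a glass shelf as roof and no floor. Origin on the bench; x points inwards to the back wall, z up. Outside width 340 (y), inside y -156 to +156. Mouth plane at x -105, back wall face at x +36. Roof underside z 250, top z 258. More than 20 N on cubby or hooks is rough.
- mouth_top (a point): Middle of the lower outer edge of the cubby's front rail (axes as the cubby): cubby x -105, z 207. The rail hangs from the roof, 12 thick (x -105 to -93), so the mouth is 207 high and the hook tips end above its edge: a level spanner cannot pass over a tip.
- rail_mid (a point): Point at cubby x 0, y 0, z 200. The free hook, 6 mm round bar, is clamped firmly on the back wall's rail at an UNMEASURED y between -65 and +75 of here, new each time: see it through glass or mouth, or feel for it with the ring. Its arm runs level at z 200 (axis) from a block 18 wide at x +27 to x 0, there turns straight up, round tip ending at z 222.
- side_hook (a point): Tip of the neighbouring hook: cubby x 0, y -125, z 222, same shape as the free hook. It is taken by the small spanner; leave it alone.
- spanner_mid (a point): The spanner to hang: plain steel, flat, 9 thick, about 0.2 kg, 190 long, lying flat to the left or right of the cubby's mouth. This point: middle of the shank, half-way up (4.5 above the bench); x points to the ring, z up. Shank 18 wide (y), straight from x -61 to +58; beyond it at the other end open jaws, 38 wide, to x -93.
- spanner_ring (a point): Centre of the spanner's ring, 75 from the shank's middle along +x, same axes. Ring 44 outside, hole 28, 9 thick, hole axis along z (vertical while it lies flat). Hanging on the hook, the ring centre is about 11 below the hook arm's axis and the jaws' end 168 lower still.
- hung_spanner (a joint): Swing angle of the small spanner (about 121 long, ring 32 outside, 6 thick, hanging down to about z = 90) on the neighbouring hook at cubby y = -125: 0 hanging straight, negative when it swings out towards the mouth. Bystander.
- open_spanner: Double open-ended flat steel spanner, 170 long, 8 thick, no ring; a bystander that may lie left or right. Origin at the middle of its underside.
- solder_block: White soldering block 100 x 150 x 32 high on the bench before the robot; bystander. Origin at the middle of its underside.
- pliers: Small red-handled pliers 150 long lying on the bench; origin near the pivot. Bystander.
- bottle: Small glass bottle 46 dia., 85 high; bystander. Origin at the middle of its underside.
- dish: Small white ceramic dish 76 dia., 28 high; bystander. Origin at the middle of its underside.
- tin: Green tin box 70 x 120 x 45 high; bystander. Origin at the middle of its underside.
- ring_box: White ring box 45 x 55 x 30 high, standing on the bench inside the cubby near its +y wall; bystander. Origin at the middle of its underside.
Things that resemble listed ones, but are neither listed nor needed, are in the scene too. What is shaped like the part that bears spanner_mid but purple is not meant.

How it is judged:
On the way, in this order (a step that is already met when the one before it is completed fails the run):
1. the spanner is picked up clear of the bench (height (world z) of spanner_mid above 0.05 m and contact force between the fingers and anything else above 1 N), for 0.2 s.
2. the ring is inside the cubby, behind the front rail and up by the hooks (x of spanner_ring in the frame of cubby above -0.06 m and z of spanner_ring in the frame of cubby above 0.18 m and contact force between the fingers and anything else above 1 N), for 0.2 s.
At the end, for the whole second after the job is handed in: The spanner hangs ring-up on the free hook, let go and at rest: ring centre 175 to 205 mm above the bench on the free hook's stretch of the rail (cubby y -80 to +90), behind the upturned tip's line (cubby x -20 to +36), shank within 0.25 rad of vertical, slower than 0.05 m/s and 0.5 rad/s (x of spanner_ring in the frame of cubby between -0.02 and 0.036 m and y of spanner_ring in the frame of cubby between -0.08 and 0.09 m and z of spanner_ring in the frame of cubby between 0.175 and 0.205 m and angle between spanner_mid's own x axis and vertical below 0.25 rad and linear speed of spanner below 0.05 m/s and angular speed of spanner below 0.5 rad/s); the robot touches nothing.
It fails at once if the spanner, held in the fingers, presses the cubby or its hooks with more than 20 N (contact force between spanner and cubby above 20 N and contact force between the fingers and anything else above 1 N).
It fails at once if the spanner is let drop or swing against the cubby with more than 45 N (contact force between spanner and cubby above 45 N).
It fails at once if the robot presses the cubby with more than 20 N (contact force between any of the fingers, the arm and cubby above 20 N).
It fails at once if the small spanner on the neighbouring hook is swung more than 0.3 rad (value of joint hung_spanner below -0.3 rad).
It fails at once if a bystander is moved by more than 25 mm (distance of any of open_spanner, solder_block, pliers, bottle, dish, tin, ring_box from where it was at the start of the episode above 0.025 m).
It also fails if it takes over 72 s, if anything falls off the work surface, if the arm or the gripper's body presses on something with over 40 N, if the wrist force passes 120 N, or if a joint passes its speed limit or range.

## Working session

There is one attempt and no reset: what is moved stays moved. The work goes in short steps, Python scripts to look and compute and a tool call to move; the robot and the scene stay as the last step left them, time stands still between calls to the robot, and variables do not carry over. Pictures are saved under pics/ and viewed, at most 10 in all, crops included, and the job is handed in when it is done.

Besides the shell and the picture viewer there is one more tool, called after "Request:" in YAML: its name, and indented under it one key for each argument. apply_moves: Moves the arm, as the interface text tells. Shifts and turns lie within -1 to 1; 1 stands for 800 mm of shift or 180 degrees of turn. Its arguments: {"type":"object","properties":{"claw":{"type":"array","items":{"type":"number"}},"travel":{"type":"array","items":{"type":"array","items":{"type":"number"}}},"turn":{"type":"array","items":{"type":"array","items":{"type":"number"}}},"newtons":{"type":"number"}},"required":["claw","travel","turn"]}

```bash
mkdir -p pics; cat > h.py <<'E'
import numpy as np, cv2
from station import manip
from scipy.spatial.transform import Rotation as Ro
def snap(n,save=None):
    s=manip.snapshot(n); np.savez(f'/tmp/{n}.npz',**{k:np.array(v) for k,v in s.items()})
    if save: cv2.imwrite(f'pics/{save}.png',s['pixels'][:,:,::-1])
    return s
def load(n): return dict(np.load(f'/tmp/{n}.npz'))
def ray(s,u,v):
    K=s['intrinsics'];d=np.array([(u-K[0,2])/K[0,0],(v-K[1,2])/K[1,1]]);p=d.copy()
    for _ in range(20): p=d/(1+float(s['k1'])*(p@p))
    return s['R'].T@np.array([p[0],p[1],1]), -s['R'].T@s['t']
def atz(s,u,v,z):
    r,c=ray(s,u,v); return c+r*(z-c[2])/r[2]
def dep(s,u,v):
    r,c=ray(s,u,v); return c+r*s['depth'][int(round(v)),int(round(u))]
def proj(s,X):
    c=s['R']@np.array(X)+s['t'];p=c[:2]/c[2];p=p*(1+float(s['k1'])*(p@p));K=s['intrinsics']
    return np.array([K[0,0]*p[0]+K[0,2],K[1,1]*p[1]+K[1,2]])
def crop(s,x0,y0,x1,y1,f,name):
    i=s['pixels'][y0:y1,x0:x1,::-1]; cv2.imwrite(f'pics/{name}.png',cv2.resize(np.ascontiguousarray(i),None,fx=f,fy=f,interpolation=cv2.INTER_CUBIC))
E
python3 -c "
from h import *
a=snap('top');b=snap('side')
cv2.imwrite('pics/a1.png',a['pixels'][:,:,::-1]);cv2.imwrite('pics/b1.png',b['pixels'][:,:,::-1])
for s in(a,b): print(-s['R'].T@s['t'],s['R'].tolist(),s['intrinsics'].tolist(),s['k1'])
print(manip.sense())"
```

```text
[ 0.37926946 -0.04036285  1.46568956] [[0.008003660498073273, -0.9998297206264997, 0.01662742224660478], [-0.9929019869052585, -0.009919239963436802, -0.11852110815435957], [0.11866585784555397, -0.015560797874243661, -0.9928123064060476]] [[481.6850489555099, 0.0, 280.445319827455], [0.0, 481.6850489555099, 209.54159884549193], [0.0, 0.0, 1.0]] -0.15801821484808667
[ 0.22753106 -0.98324135  0.7910939 ] [[0.9456995811125085, -0.32494386303262873, -0.007986749091986425], [-0.18472664054680837, -0.5170765086785122, -0.8357678819176595], [0.26744788381274665, 0.7918607011654719, -0.5490248258447071]] [[401.377381077572, 0.0, 275.3652131723593], [0.0, 401.377381077572, 210.24705247061814], [0.0, 0.0, 1.0]] 0.034487228605819
{'t': 0.1, 'q': array([ 9.71481324e-01,  5.28368168e-01,  1.43378288e+00,  7.32389467e-06,
        1.18139403e+00, -1.78478575e-01]), 'qd': array([ 0.00461246, -0.00091522, -0.00528618, -0.00017874, -0.00045352,
        0.00086235]), 'tau': array([-1.65438169e-04, -4.43305743e+01, -1.78585392e+01, -2.55479508e-04,
        3.88422588e-03, -9.09588671e-07]), 'tcp_pos': array([0.2548896 , 0.56990479, 0.20583184]), 'tool_rot': array([ 2.08870171e-01,  9.77942891e-01, -9.02035662e-04, -3.73283159e-04]), 'force': array([ 0.59586709,  0.41246602, -0.55492511]), 'ft_torque': array([-0.02435515,  0.02213647,  0.03934876]), 'gripper_force': 0.0, 'finger_gap': 1.000455179523309}
```

View pics/a1.png

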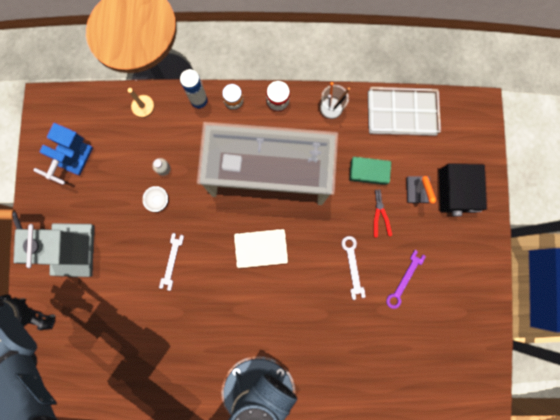

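View pics/b1.png

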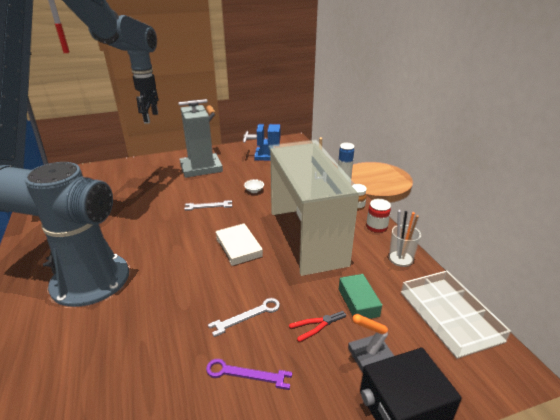

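Candidates: top (353,268) is steel with a ring at (349,243). Top (172,262) is the double open-ended one, and (405,280) is the purple decoy. I choose the first. I'll take a close crop of it and one of the cubby.

```bash
python3 -c "
from h import *
a=load('top')
crop(a,190,112,350,208,5,'cub')
crop(a,325,228,385,303,8,'sp')
b=load('side'); crop(b,260,135,360,275,4,'cubs')
for u,v in [(349,243),(357,295)]: print(atz(a,u,v,.009))
for u,v in [(272,304),(218,327)]: print(atz(b,u,v,.009))
"
```

```text
[ 0.45302236 -0.27245506  0.009     ]
[ 0.29597594 -0.29631475  0.009     ]
[ 0.4551394  -0.27451991  0.009     ]
[ 0.30595689 -0.30197018  0.009     ]
```

View pics/cub.png

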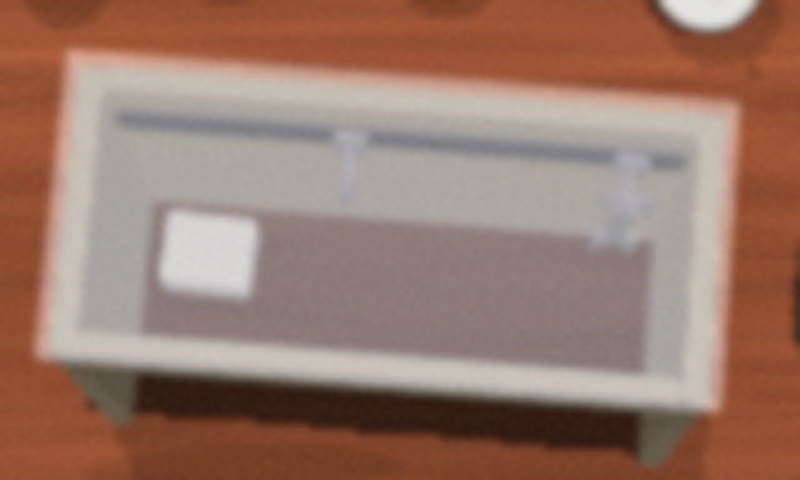

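View pics/sp.png

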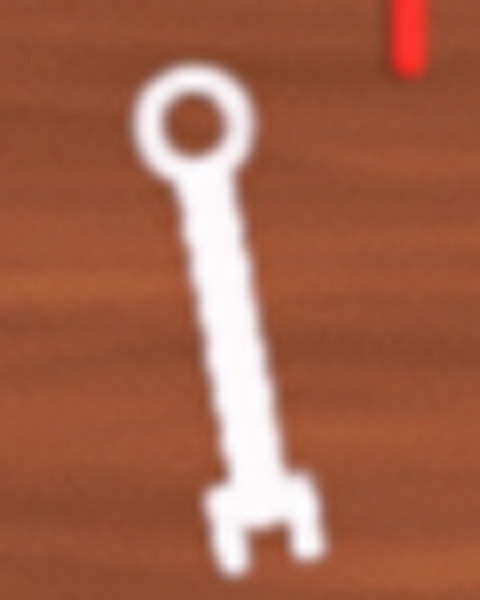

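View pics/cubs.png

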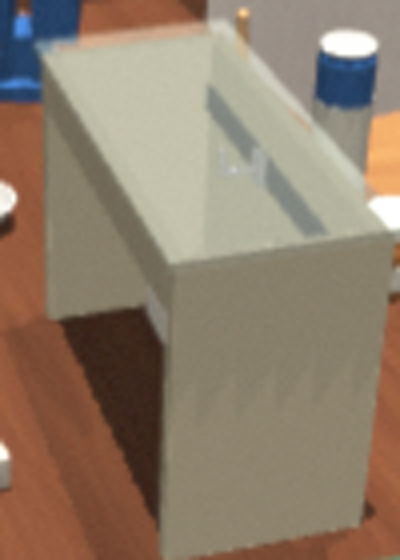

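Spanner crop: the ring is at (194,124), which is top pixel (349.2,243.4), with jaws near (265,530). That is the steel one with the ring, so the choice holds. Cubby crop: roof corners at (70,52), (738,102), (718,410) and (40,358). The free hook's tip is at (345,198) and its block at (350,130). The small spanner hangs at about (620,210).

```bash
cat > m.py <<'E'
from h import *
a=load('top');b=load('side')
f=lambda c,k,o:((c[0]+.5)/k-.5+o[0],(c[1]+.5)/k-.5+o[1])
A=[atz(a,*f(c,5,(190,112)),.258) for c in[(70,52),(738,102),(718,410),(40,358)]] # BL BR FR FL
B=[atz(b,*f(c,4,(260,135)),.258) for c in[(225,20),(392,235),(172,265),(40,45)]]
for n,C in(('top',A),('side',B)):
    C=np.array(C);print(n,C.round(4).tolist());print([round(np.linalg.norm(C[i]-C[(i+1)%4]),4) for i in range(4)])
    m=(C[2]+C[3])/2; y=C[0]-C[1]+C[3]-C[2]; y/=np.linalg.norm(y); x=np.array([y[1],-y[0],0]); print('frontmid',m,'yaw',np.arctan2(x[1],x[0]))
    o=m+.105*x; 
    for nm,p in(('tip',atz(a,*f((345,198),5,(190,112)),.222)),('block',atz(a,*f((350,132),5,(190,112)),.206)),('s_tip',atz(b,*f((222,150),4,(260,135)),.222))):
        d=p-o; print(nm,p.round(4),'cubby xy',(d@x).round(4),(d@y).round(4))
g=lambda c:f(c,8,(325,228))
P=[atz(a,*g(c),.0085) for c in[(194,124),(205,190),(257,470),(234,572),(312,555)]]
print(np.array(P).round(4)); d=P[0]-P[2];print('spanner yaw',np.arctan2(d[1],d[0]))
d=P[1]-P[2];print(np.arctan2(d[1],d[0]))
E
python3 m.py
```

```text
top [[0.7508, 0.1423, 0.258], [0.7279, -0.2051, 0.258], [0.5658, -0.1933, 0.258], [0.5891, 0.1524, 0.258]]
[np.float64(0.3481), np.float64(0.1625), np.float64(0.3464), np.float64(0.162)]
frontmid [ 0.57746227 -0.02045292  0.258     ] yaw -0.06652397734513464
tip [ 0.6827 -0.0009  0.222 ] cubby xy -0.0013 0.0266
block [ 0.7231 -0.0025  0.206 ] cubby xy 0.0391 0.0276
s_tip [ 0.6855 -0.005   0.222 ] cubby xy 0.0017 0.0226
side [[0.7503, 0.1411, 0.258], [0.7122, -0.2108, 0.258], [0.5654, -0.1969, 0.258], [0.5918, 0.1464, 0.258]]
[np.float64(0.354), np.float64(0.1474), np.float64(0.3443), np.float64(0.1587)]
frontmid [ 0.57859534 -0.02526016  0.258     ] yaw -0.09250401535345033
tip [ 0.6827 -0.0009  0.222 ] cubby xy -0.0036 0.0339
block [ 0.7231 -0.0025  0.206 ] cubby xy 0.0368 0.036
s_tip [ 0.6855 -0.005   0.222 ] cubby xy -0.0004 0.0301
[[ 0.4529 -0.272   0.0085]
 [ 0.4278 -0.276   0.0085]
 [ 0.3221 -0.2955  0.0085]
 [ 0.2838 -0.2867  0.0085]
 [ 0.2901 -0.3164  0.0085]]
spanner yaw 0.17815960966475475
0.18210054372280293
```

```bash
cat >> h.py <<'E'
def T(pos,R): return np.array(pos,float),R
def rel(p0,R0,p1,R1):
    d=R0.inv().apply(np.array(p1)-p0)/.8; r=(R0.inv()*R1).as_rotvec()/np.pi
    return d.round(4).tolist(), r.round(4).tolist()
def now():
    s=manip.sense(); return s['tcp_pos'],Ro.from_quat(s['tool_rot']),s
def tool(yaw,pitch,lean=0): # tool x along heading yaw(rad) tipped up by pitch(rad); at 0 tool points down
    return Ro.from_euler('z',yaw)*Ro.from_euler('y',-pitch)*Ro.from_matrix([[1,0,0],[0,-1,0],[0,0,-1]])
def plan(wps):
    p,R,s=now()
    for q,Q in wps:
        t,r=rel(p,R,q,Q); 
        n=max(np.linalg.norm(np.array(t))*800/41.7,np.linalg.norm(r)*180/7.16); print(t,r,'rows',round(n,1)); p,R=np.array(q),Q
def log():
    import json
    p,R,s=now(); open('states.jsonl','a').write(json.dumps({k:np.array(s[k]).tolist() for k in('q','tcp_pos','tool_rot')})+'\n'); return s
E
python3 -c "
from h import *
log()
p,R,s=now(); print(R.as_matrix().round(3))
y0=np.arctan2(*R.as_matrix()[[1,0],0]); print(np.degrees(y0))
pts=[(.36,.40),(.44,.22),(.45,.03),(.41,-.14),(.338,-.293)]
tot=np.radians(145.6)
plan([((x,y,.206),tool(y0-tot*(i+1)/5,0)) for i,(x,y) in enumerate(pts)])
print(np.degrees(y0-tot))
"
```

```text
[[-0.913  0.409 -0.001]
 [ 0.409  0.913 -0.002]
 [ 0.    -0.002 -1.   ]]
155.88766970567232
[-0.2067, -0.1402, -0.0] [-0.0006, 0.0, 0.1618] rows 4.8
[-0.2401, -0.0546, 0.0] [0.0, 0.0, 0.1618] rows 4.7
[-0.2371, -0.0192, 0.0] [0.0, 0.0, 0.1618] rows 4.6
[-0.2161, 0.0313, 0.0] [0.0, 0.0, 0.1618] rows 4.2
[-0.191, 0.0906, 0.0] [0.0, 0.0, 0.1618] rows 4.1
10.287669705672329
```

Request:
apply_moves:
  claw: [1, 1, 1, 1, 1]
  travel:
    - [-0.2067, -0.1402, 0]
    - [-0.2067, -0.1402, 0]
    - [-0.2067, -0.1402, 0]
    - [-0.2067, -0.1402, 0]
    - [-0.2067, -0.1402, 0]
  turn:
    - [0, 0, 0.162]
    - [0, 0, 0.162]
    - [0, 0, 0.162]
    - [0, 0, 0.162]
    - [0, 0, 0.162]

```text
t: 0.52
tcp_pos: [0.361, 0.398, 0.2063]
tool_rot: [0.45, 0.893, -0.001, 0.0]
force: [0.0, 0.5, -0.1]
finger_gap: 1.001
gripper_force: 0.0
```

Request:
apply_moves:
  claw: [1, 1, 1, 1, 1]
  travel:
    - [-0.24, -0.0546, 0]
    - [-0.24, -0.0546, 0]
    - [-0.24, -0.0546, 0]
    - [-0.24, -0.0546, 0]
    - [-0.24, -0.0546, 0]
  turn:
    - [0, 0, 0.162]
    - [0, 0, 0.162]
    - [0, 0, 0.162]
    - [0, 0, 0.162]
    - [0, 0, 0.162]

```text
t: 0.93
tcp_pos: [0.4409, 0.2176, 0.2065]
tool_rot: [0.661, 0.75, -0.0, 0.0]
force: [0.0, 0.3, -0.1]
finger_gap: 0.997
gripper_force: 0.0
```

Request:
apply_moves:
  claw: [1, 1, 1, 1, 1]
  travel:
    - [-0.237, -0.019, 0]
    - [-0.237, -0.019, 0]
    - [-0.237, -0.019, 0]
    - [-0.237, -0.019, 0]
    - [-0.237, -0.019, 0]
  turn:
    - [0, 0, 0.162]
    - [0, 0, 0.162]
    - [0, 0, 0.162]
    - [0, 0, 0.162]
    - [0, 0, 0.162]

```text
t: 1.35
tcp_pos: [0.4501, 0.0271, 0.2066]
tool_rot: [0.829, 0.559, -0.0, 0.0]
force: [0.5, -0.4, -0.3]
finger_gap: 0.999
gripper_force: 0.0
```

Request:
apply_moves:
  claw: [1, 1, 1, 1, 1]
  travel:
    - [-0.216, 0.031, 0]
    - [-0.216, 0.031, 0]
    - [-0.216, 0.031, 0]
    - [-0.216, 0.031, 0]
    - [-0.216, 0.031, 0]
  turn:
    - [0, 0, 0.162]
    - [0, 0, 0.162]
    - [0, 0, 0.162]
    - [0, 0, 0.162]
    - [0, 0, 0.162]

```text
t: 1.77
tcp_pos: [0.4092, -0.1449, 0.2068]
tool_rot: [0.943, 0.331, -0.0, 0.002]
force: [0.1, -0.6, -1.1]
finger_gap: 0.997
gripper_force: 0.0
```

Request:
apply_moves:
  claw: [1, 1, 1, 1, 1]
  travel:
    - [-0.191, 0.09, 0]
    - [-0.191, 0.09, 0]
    - [-0.191, 0.09, 0]
    - [-0.191, 0.09, 0]
    - [-0.191, 0.09, 0]
  turn:
    - [0, 0, 0.162]
    - [0, 0, 0.162]
    - [0, 0, 0.162]
    - [0, 0, 0.162]
    - [0, 0, 0.162]

```text
t: 2.18
tcp_pos: [0.3354, -0.2985, 0.207]
tool_rot: [0.997, 0.083, 0.0, 0.003]
force: [0.0, -1.4, -0.1]
finger_gap: 1.005
gripper_force: 0.0
```

```bash
python3 -c "
from h import *
s=log(); print(s['q'].round(3))"
```

```text
[-0.975  0.289  1.859 -0.003  0.988  0.43 ]
```

Request:
apply_moves:
  claw: [1, 1, 1, 1, 1]
  travel:
    - [0.05, 0, -0.15]
    - [0.05, 0, -0.15]
    - [0.05, 0, -0.15]
    - [0.05, 0, -0.15]
    - [0.05, 0, -0.15]
  turn:
    - [0, 0.19, 0]
    - [0, 0.19, 0]
    - [0, 0.19, 0]
    - [0, 0.19, 0]
    - [0, 0.19, 0]

```text
t: 2.6
tcp_pos: [0.3773, -0.2857, 0.3298]
tool_rot: [0.951, 0.086, 0.296, -0.022]
force: [-0.0, 0.2, -1.6]
finger_gap: 1.002
gripper_force: 0.0
```

```bash
python3 -c "
from h import *
s=log(); print(s['q'].round(3))"
```

```text
[-1.314  0.078  1.919  0.66   1.172 -0.198]
```

Request:
apply_moves:
  claw: [1, 1, 1, 1, 1]
  travel:
    - [0.15, 0, 0.05]
    - [0.15, 0, 0.05]
    - [0.15, 0, 0.05]
    - [0.15, 0, 0.05]
    - [0.15, 0, 0.05]
  turn:
    - [0, 0.1, 0]
    - [0, 0.1, 0]
    - [0, 0.1, 0]
    - [0, 0.1, 0]
    - [0, 0.1, 0]

```text
t: 3.02
tcp_pos: [0.4967, -0.2615, 0.3603]
tool_rot: [0.895, 0.08, 0.438, -0.04]
force: [0.2, 0.5, -0.6]
finger_gap: 0.999
gripper_force: 0.0
```

```bash
cat > fit.py <<'E'
from h import *
import json
from scipy.optimize import least_squares
S=[json.loads(l) for l in open('states.jsonl')]
RY=lambda a:Ro.from_euler('y',a).as_matrix(); RZ=lambda a:Ro.from_euler('z',a).as_matrix()
def fk(q,P):
    h,a1,l2x,l2z,l3x,l3z,d=P
    R=RZ(q[0]); p=np.array([0,0,h])+R@[a1,0,0]; R=R@RY(q[1]); p=p+R@[l2x,0,l2z]; R=R@RY(q[2]); p=p+R@[l3x,0,l3z]
    R=R@RZ(q[3])@RY(q[4])@RZ(q[5]); return p+R@[0,0,d],R
def err(P): return np.concatenate([(fk(s['q'],P)[0]-s['tcp_pos']) for s in S]+[.003*(np.array(P)-P0)])
P0=np.array([.3,0,0,.35,0,.33,.25])
def getP(): return least_squares(err,P0).x
if __name__=='__main__':
    P=getP(); print(P.round(4))
    for s in S:
        p,R=fk(s['q'],P); M=Ro.from_quat(s['tool_rot']).as_matrix(); print(np.array(s['q']).round(3),((p-s['tcp_pos'])*1e3).round(1), np.degrees((Ro.from_matrix(R.T@M)).as_rotvec()).round(1))
E
python3 -c "
from h import *
s=log()"; python3 fit.py
```

```text
[ 0.3781  0.0883 -0.1008  0.592   0.1187  0.392   0.4719]
[ 0.971  0.528  1.434  0.     1.181 -0.178] [ 92.5 -61.3   3. ] [-0.  0. 90.]
[-0.975  0.289  1.859 -0.003  0.988  0.43 ] [-97.  -55.3 -18.3] [-0.  0. 90.]
[-1.314  0.078  1.919  0.66   1.172 -0.198] [-26.5  -1.2 -12.7] [-0.  0. 90.]
[-1.179  0.167  1.933  1.047  1.101 -0.328] [ 9.7 -9.6 28. ] [-0.  0. 90.]
```

```bash
sed -i 's/h,a1,l2x,l2z,l3x,l3z,d=P/h,a1,l2x,l2z,l3x,l3z,d,oy,dx,dy=P/; s/R@\[a1,0,0\]/R@[a1,oy,0]/; s/p+R@\[0,0,d\],R/p+R@[dx,dy,d],R/; s/.33,.25\])/.33,.25,.11,0,0])/; s/\.003\*/.0003*/' fit.py; python3 fit.py
```

```text
[ 0.2742 -0.      0.      0.588   0.1141  0.3917  0.3213  0.111  -0.
 -0.    ]
[ 0.971  0.528  1.434  0.     1.181 -0.178] [-0. -0.  0.] [-0.  0. 90.]
[-0.975  0.289  1.859 -0.003  0.988  0.43 ] [ 0. -0.  0.] [-0.  0. 90.]
[-1.314  0.078  1.919  0.66   1.172 -0.198] [-0. -0. -0.] [-0.  0. 90.]
[-1.179  0.167  1.933  1.047  1.101 -0.328] [ 0. -0. -0.] [-0.  0. 90.]
```

```bash
cat > ik.py <<'E'
from fit import *
P=getP()
LO=np.array([-3.08,-.75,.22,-1.43,0,-2.85]);HI=np.array([3.08,2.2,2.44,4.57,2.65,2.85])
OFF=Ro.from_euler('z',90,degrees=True).as_matrix()
def ik(p,R,q0,n=0):
    Rm=R.as_matrix(); best=None
    def e(q):
        pp,RR=fk(q,P); return np.r_[(pp-p)*5,Ro.from_matrix((RR@OFF).T@Rm).as_rotvec()]
    rng=np.random.default_rng(0); out=[]
    for i in range(n+1):
        q=q0 if i==0 else rng.uniform(LO,HI)
        r=least_squares(e,np.clip(q,LO+1e-3,HI-1e-3),bounds=(LO,HI))
        if r.cost<1e-7 and not any(np.allclose(r.x,o,atol=.02) for o in out): out.append(r.x)
    return out
CY=-.0665; CO=np.array([.6835,-.0025,0])  # hook tip foot, cubby y of hook ~.028
cx=np.array([np.cos(CY),np.sin(CY),0])
def hookpose(xc,zc,th,psi,s,dy=0):
    "ring centre at cubby x xc (rel tip line), z zc; spanner pitch th, tool pitch psi (deg), grasp s behind ring"
    t=np.radians(th); u=cx*np.cos(t)+np.array([0,0,np.sin(t)])
    G=CO+cx*xc+np.array([-np.sin(CY),np.cos(CY),0])*dy+[0,0,zc]-s*u; R=tool(CY,np.radians(psi))
    return G+.019*R.as_matrix()[:,2],R
E
python3 - <<'E'
from ik import *
for th,psi,x,z,s in[(35,35,0,.222,.117),(50,50,0,.222,.117),(60,60,5,.21,.117),(90,90,.012,.189,.117),(90,75,.012,.189,.117),(90,60,.012,.189,.117),(45,60,0,.222,.117)]:
    p,R=hookpose(x if x<1 else .005,z,th,psi,s); print(th,psi,p.round(3)); 
    for q in ik(p,R,np.zeros(6),40): print('   ',q.round(2))
E
```

```text
35 35 [0.599 0.003 0.139]
    [-0.23  0.49  2.06  1.76  0.1  -0.33]
50 50 [0.623 0.002 0.12 ]
    [-0.25  0.67  2.2   2.89  0.61 -1.48]
60 60 [ 0.647 -0.     0.099]
    [-0.26  0.86  2.23  2.95  1.   -1.56]
90 90 [ 0.714 -0.005  0.072]
    [-0.24  1.29  2.04  2.96  1.76 -1.61]
90 75 [ 0.714 -0.005  0.067]
    [-0.24  1.11  2.09  2.97  1.37 -1.58]
90 60 [ 0.712 -0.004  0.062]
    [-0.23  0.92  2.05  2.96  0.89 -1.54]
45 60 [0.617 0.002 0.13 ]
    [-0.27  0.79  2.31  2.93  1.01 -1.56]
```

```bash
python3 - <<'E'
from ik import *
R=tool(.18,np.radians(15))
W=[((.42,-.28,.22),tool(.18,np.radians(30))),((.3384,-.2937,.08),R),((.3384,-.2937,.009),R)]
plan(W); q=now()[2]['q']
for p,r in W:
    q=ik(np.array(p),r,q)[0]; print(q.round(2))
E
```

```text
[-0.199, 0.0058, 0.0299] [-0.0003, -0.123, -0.0003] rows 3.9
[-0.1771, -0.0014, 0.0998] [0.0, -0.0833, 0.0] rows 3.9
[-0.023, 0.0, 0.0857] [0.0, 0.0, 0.0] rows 1.7
[-1.14  0.28  1.99  0.7   0.86 -0.22]
[-1.16  0.51  2.1   0.53  0.52 -0.23]
[-1.16  0.69  2.14  0.81  0.35 -0.54]
```

Request:
apply_moves:
  claw: [1, 1, 1, 1, 1]
  travel:
    - [-0.199, 0.006, 0.03]
    - [-0.199, 0.006, 0.03]
    - [-0.199, 0.006, 0.03]
    - [-0.199, 0.006, 0.03]
    - [-0.199, 0.006, 0.03]
  turn:
    - [0, -0.123, 0]
    - [0, -0.123, 0]
    - [0, -0.123, 0]
    - [0, -0.123, 0]
    - [0, -0.123, 0]

```text
t: 3.43
tcp_pos: [0.417, -0.2789, 0.2167]
tool_rot: [0.963, 0.085, 0.256, -0.027]
force: [-0.6, -0.5, 0.3]
finger_gap: 1.005
gripper_force: 0.0
```

Request:
apply_moves:
  claw: [1, 1, 1, 1, 1]
  travel:
    - [-0.177, -0.0014, 0.1]
    - [-0.177, -0.0014, 0.1]
    - [-0.177, -0.0014, 0.1]
    - [-0.177, -0.0014, 0.1]
    - [-0.177, -0.0014, 0.1]
  turn:
    - [0, -0.083, 0]
    - [0, -0.083, 0]
    - [0, -0.083, 0]
    - [0, -0.083, 0]
    - [0, -0.083, 0]

```text
t: 3.85
tcp_pos: [0.3355, -0.2924, 0.0766]
tool_rot: [0.988, 0.085, 0.129, -0.017]
force: [0.1, 1.0, -0.6]
finger_gap: 1.003
gripper_force: 0.0
```

```bash
python3 - <<'E'
from ik import *
s=log(); print(s['q'].round(2))
plan([((.3384,-.2937,.009),tool(.18,np.radians(15)))])
a=snap('top'); crop(a,320,225,400,305,7,'pre')
E
```

```text
[-1.16  0.52  2.11  0.53  0.52 -0.23]
[-0.0186, 0.0031, 0.0824] [-0.0028, 0.0002, -0.0027] rows 1.6
```

View pics/pre.png

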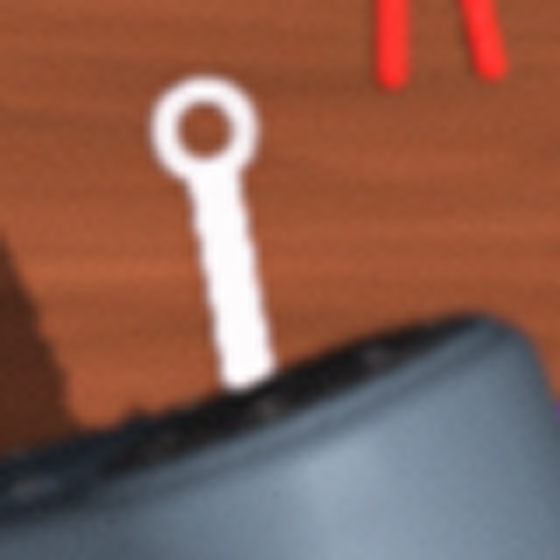

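The spanner is undisturbed, with its ring at crop (205,130), and its shank leads in between the fingers. Next I go down and grip.

Request:
apply_moves:
  claw: [1, 1, 1, 1, 1]
  travel:
    - [-0.009, 0.0015, 0.04]
    - [-0.0186, 0.003, 0.06]
    - [-0.0186, 0.003, 0.074]
    - [-0.0186, 0.003, 0.082]
    - [-0.0186, 0.003, 0.082]
  turn:
    - [-0.0028, 0, -0.0027]
    - [-0.0028, 0, -0.0027]
    - [-0.0028, 0, -0.0027]
    - [-0.0028, 0, -0.0027]
    - [-0.0028, 0, -0.0027]

```text
t: 4.32
tcp_pos: [0.3428, -0.2984, 0.0141]
tool_rot: [0.987, 0.091, 0.133, -0.006]
force: [-1.2, 1.7, -0.3]
finger_gap: 1.001
gripper_force: 0.0
```

Request:
apply_moves:
  claw: [-0.4, -0.7, -1, -1, -1]
  travel:
    - [0, 0, 0]
    - [0, 0, 0]
    - [0, 0, 0]
    - [0, 0, 0]
    - [0, 0, 0]
  turn:
    - [0, 0, 0]
    - [0, 0, 0]
    - [0, 0, 0]
    - [0, 0, 0]
    - [0, 0, 0]
  newtons: 80

```text
t: 4.73
tcp_pos: [0.3414, -0.2974, 0.0139]
tool_rot: [0.987, 0.091, 0.132, -0.006]
force: [-0.1, -0.5, 0.3]
finger_gap: 0.303
gripper_force: 0.0
```

Request:
apply_moves:
  claw: [-1, -1, -1, -1, -1]
  travel:
    - [0, 0, 0]
    - [0, 0, 0]
    - [0, 0, 0]
    - [0, 0, 0]
    - [0, 0, 0]
  turn:
    - [0, 0, 0]
    - [0, 0, 0]
    - [0, 0, 0]
    - [0, 0, 0]
    - [0, 0, 0]

```text
t: 5.15
tcp_pos: [0.3412, -0.297, 0.0131]
tool_rot: [0.987, 0.091, 0.131, -0.007]
force: [-0.2, -0.3, -0.2]
finger_gap: -0.001
gripper_force: 0.0
```

Request:
apply_moves:
  claw: [0.2, 0.2, 0.2, 0.2, 0.2]
  travel:
    - [0, 0, 0]
    - [0, 0, 0]
    - [0, 0, 0]
    - [0, 0, 0]
    - [0, 0, 0]
  turn:
    - [0, 0, 0]
    - [0, 0, 0]
    - [0, 0, 0]
    - [0, 0, 0]
    - [0, 0, 0]

```text
t: 5.57
tcp_pos: [0.3412, -0.297, 0.0132]
tool_rot: [0.987, 0.091, 0.131, -0.007]
force: [0.8, -0.0, -0.1]
finger_gap: 0.599
gripper_force: 0.0
```

```bash
python3 - <<'E'
from ik import *
s=log(); print(s['q'].round(2),s['finger_gap'],s['tcp_pos'],tool(.18,np.radians(15)).as_quat())
plan([((.3384,-.2937,.005),tool(.18,np.radians(15)))])
a=snap('top')
# ring centre check
i=a['pixels'].astype(int); m=(i.min(2)>200); m[:235]=0;m[:,:335]=0;m[262:]=0;m[:,365:]=0
ys,xs=np.nonzero(m); print(xs.min(),xs.max(),ys.min(),ys.max())
E
```

```text
[-1.15  0.68  2.14  0.81  0.36 -0.53] 0.598746009846201 [ 0.3412102  -0.29701326  0.01317029] [ 0.98743222  0.08910963  0.12999792 -0.0117315 ]
[-0.0053, -0.0048, 0.0091] [0.0031, -0.0007, 0.0015] rows 0.2
342 355 237 261
```

Request:
apply_moves:
  claw: [0.2, 0.2, 0.2, 0.2, 0.2]
  travel:
    - [-0.005, -0.005, 0.005]
    - [-0.005, -0.005, 0.009]
    - [-0.005, -0.005, 0.009]
    - [-0.005, -0.005, 0.009]
    - [-0.005, -0.005, 0.009]
  turn:
    - [0.003, -0.001, 0.0015]
    - [0.003, -0.001, 0.0015]
    - [0.003, -0.001, 0.0015]
    - [0.003, -0.001, 0.0015]
    - [0.003, -0.001, 0.0015]

```text
t: 6.03
tcp_pos: [0.3385, -0.2935, 0.005]
tool_rot: [0.988, 0.089, 0.129, -0.012]
force: [0.7, 0.6, 0.1]
finger_gap: 0.602
gripper_force: 0.0
```

Request:
apply_moves:
  claw: [-0.4, -0.6, -1, -1, -1]
  travel:
    - [0, 0, 0]
    - [0, 0, 0]
    - [0, 0, 0]
    - [0, 0, 0]
    - [0, 0, 0]
  turn:
    - [0, 0, 0]
    - [0, 0, 0]
    - [0, 0, 0]
    - [0, 0, 0]
    - [0, 0, 0]

```text
t: 6.45
tcp_pos: [0.3386, -0.2936, 0.0052]
tool_rot: [0.987, 0.089, 0.13, -0.011]
force: [-0.1, -0.4, -0.7]
finger_gap: 0.005
gripper_force: 0.0
```

Request:
apply_moves:
  claw: [-1, -1, -1, -1, -1]
  travel:
    - [0, 0, 0]
    - [0, 0, 0]
    - [0, 0, 0]
    - [0, 0, 0]
    - [0, 0, 0]
  turn:
    - [0, 0, 0]
    - [0, 0, 0]
    - [0, 0, 0]
    - [0, 0, 0]
    - [0, 0, 0]

```text
t: 6.87
tcp_pos: [0.3386, -0.2935, 0.0052]
tool_rot: [0.988, 0.089, 0.129, -0.011]
force: [0.8, -0.2, 0.4]
finger_gap: 0.0
gripper_force: 0.0
```

```bash
python3 - <<'E'
from ik import *
s=log(); print(s['q'].round(2),s['finger_gap'],s['gripper_force'],s['tcp_pos'],s['tool_rot'])
E
```

```text
[-1.16  0.7   2.14  0.83  0.35 -0.56] 0.0003901492891894562 0.0 [ 0.33856355 -0.29354319  0.00517074] [ 0.98750114  0.08911651  0.12949093 -0.01148268]
```

```bash
python3 - <<'E'
from h import *
b=snap('side'); crop(b,180,270,310,360,6,'miss')
p,R,s=now(); print(proj(b,p),proj(b,p+.117*np.array([.984,.179,0])))
E
```

```text
[230.26251031 322.04892133] [271.25714493 304.66299141]
```

View pics/miss.png

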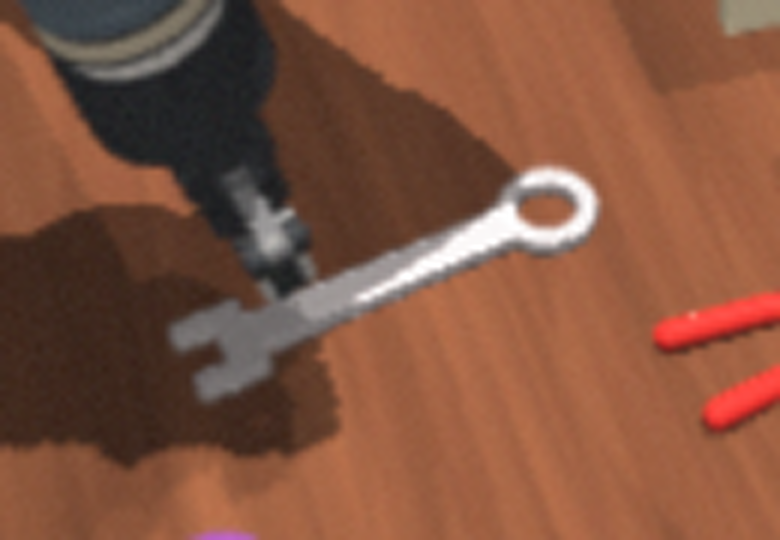

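The fingers are shut on top of the shank, at crop (290,297). The spanner is unmoved, with its ring at (550,208), which matches the prediction. The tips reach less far than I assumed, so I reopen and go a little lower in small steps.

Request:
apply_moves:
  claw: [0, 0, 0, 0, 0]
  travel:
    - [0, 0, 0]
    - [0, 0, 0]
    - [0, 0, 0]
    - [0, 0, 0]
    - [0, 0, 0]
  turn:
    - [0, 0, 0]
    - [0, 0, 0]
    - [0, 0, 0]
    - [0, 0, 0]
    - [0, 0, 0]

```text
t: 7.33
tcp_pos: [0.3385, -0.2935, 0.0052]
tool_rot: [0.988, 0.089, 0.129, -0.012]
force: [0.2, -0.2, 0.1]
finger_gap: 0.5
gripper_force: 0.0
```

Request:
apply_moves:
  claw: [0, 0, 0, 0, 0]
  travel:
    - [-0.0003, 0, 0.0012]
    - [-0.0007, 0, 0.0024]
    - [-0.001, 0, 0.0036]
    - [-0.0013, 0, 0.005]
    - [-0.0013, 0, 0.005]
  turn:
    - [0, 0, 0]
    - [0, 0, 0]
    - [0, 0, 0]
    - [0, 0, 0]
    - [0, 0, 0]

```text
t: 7.75
tcp_pos: [0.3385, -0.2935, 0.0008]
tool_rot: [0.988, 0.089, 0.129, -0.012]
force: [0.8, -0.1, 0.2]
finger_gap: 0.502
gripper_force: 0.0
```

Request:
apply_moves:
  claw: [-0.2, -0.4, -0.6, -0.6, -0.6]
  travel:
    - [0, 0, 0]
    - [0, 0, 0]
    - [0, 0, 0]
    - [0, 0, 0]
    - [0, 0, 0]
  turn:
    - [0, 0, 0]
    - [0, 0, 0]
    - [0, 0, 0]
    - [0, 0, 0]
    - [0, 0, 0]
  newtons: 30

```text
t: 8.17
tcp_pos: [0.3386, -0.2936, 0.0011]
tool_rot: [0.988, 0.089, 0.129, -0.011]
force: [0.2, 0.6, -0.5]
finger_gap: 0.204
gripper_force: 0.0
```

```bash
python3 - <<'E'
from h import *
b=snap('side'); crop(b,190,280,270,340,10,'miss2')
s=manip.sense(); print(s['finger_gap'],s['gripper_force'],s['tcp_pos'],s['force'])
E
```

```text
0.20610593290368467 0.0 [ 0.33859255 -0.29356572  0.00107055] [-0.02783904  0.24411618 -0.29210045]
```

View pics/miss2.png

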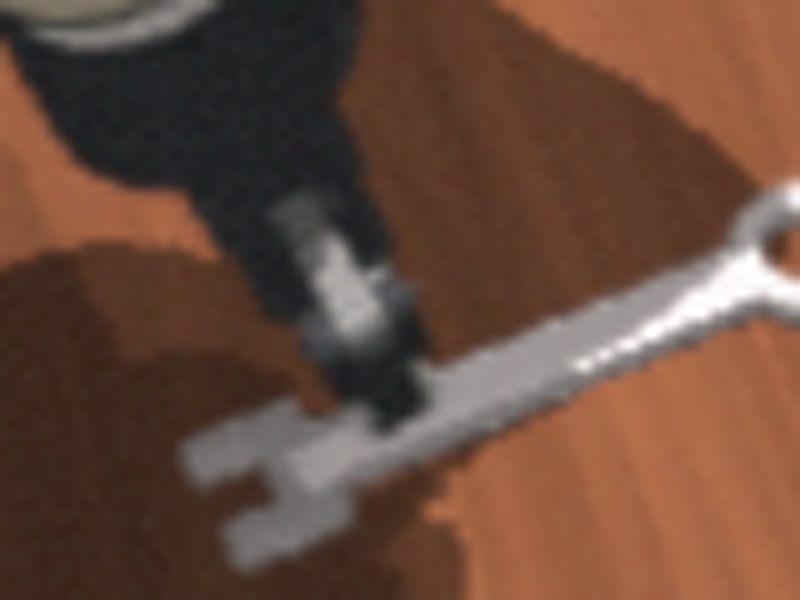

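The near fingertip still stands over the shank, at crop (400,425), so I open and go lower.

Request:
apply_moves:
  claw: [0, 0, 0, 0, 0]
  travel:
    - [0, 0, 0]
    - [0, 0, 0]
    - [-0.0007, 0, 0.0025]
    - [-0.0014, 0, 0.005]
    - [-0.0014, 0, 0.005]
  turn:
    - [0, 0, 0]
    - [0, 0, 0]
    - [0, 0, 0]
    - [0, 0, 0]
    - [0, 0, 0]

```text
t: 8.63
tcp_pos: [0.3384, -0.2935, -0.0035]
tool_rot: [0.988, 0.089, 0.129, -0.012]
force: [-0.2, -0.3, 0.0]
finger_gap: 0.497
gripper_force: 0.0
```

Request:
apply_moves:
  claw: [-0.2, -0.4, -0.6, -0.7, -0.7]
  travel:
    - [0, 0, 0]
    - [0, 0, 0]
    - [0, 0, 0]
    - [0, 0, 0]
    - [0, 0, 0]
  turn:
    - [0, 0, 0]
    - [0, 0, 0]
    - [0, 0, 0]
    - [0, 0, 0]
    - [0, 0, 0]

```text
t: 9.05
tcp_pos: [0.3385, -0.2936, -0.0031]
tool_rot: [0.988, 0.089, 0.129, -0.011]
force: [0.5, -0.2, 0.3]
finger_gap: 0.149
gripper_force: 0.0
```

Request:
apply_moves:
  claw: [0, 0, 0, 0, 0]
  travel:
    - [0, 0, 0]
    - [0, 0, 0]
    - [-0.0007, 0, 0.0025]
    - [-0.0014, 0, 0.005]
    - [-0.0014, 0, 0.005]
  turn:
    - [0, 0, 0]
    - [0, 0, 0]
    - [0, 0, 0]
    - [0, 0, 0]
    - [0, 0, 0]

```text
t: 9.47
tcp_pos: [0.3384, -0.2935, -0.0076]
tool_rot: [0.988, 0.089, 0.129, -0.012]
force: [-0.3, -0.1, -0.4]
finger_gap: 0.499
gripper_force: 0.0
```

Request:
apply_moves:
  claw: [-0.2, -0.4, -0.6, -0.7, -0.7]
  travel:
    - [0, 0, 0]
    - [0, 0, 0]
    - [0, 0, 0]
    - [0, 0, 0]
    - [0, 0, 0]
  turn:
    - [0, 0, 0]
    - [0, 0, 0]
    - [0, 0, 0]
    - [0, 0, 0]
    - [0, 0, 0]

```text
t: 9.88
tcp_pos: [0.3385, -0.2936, -0.0072]
tool_rot: [0.987, 0.089, 0.13, -0.011]
force: [0.0, -0.2, -0.0]
finger_gap: 0.148
gripper_force: 0.0
```

```bash
python3 - <<'E'
from h import *
b=snap('side'); crop(b,190,280,270,340,10,'miss3')
s=manip.sense(); print(s['finger_gap'],s['gripper_force'],s['tcp_pos'],s['force'])
E
```

```text
0.1512341792884312 0.0 [ 0.33849202 -0.29359667 -0.00723649] [-0.28462776 -0.45856243 -0.96392297]
```

```bash
python3 - <<'E'
from h import *
b=load('side'); a=snap('top')
for v in range(306,332,2):
    print(v,' '.join('%4d/%4d/%3d'%((dep(b,u,v)[1]*1e3),dep(b,u,v)[2]*1e3,b['pixels'][v,u].mean()) for u in range(218,240,3)))
# bench check
for u,v in[(300,330),(200,345),(270,304)]: print(dep(b,u,v))
for u,v in[(345,300),(330,260),(343,243)]: print(dep(a,u,v))
E
```

```text
306 -343/ 123/ 47 -341/ 118/ 73 -331/ 106/ 46 -316/  87/ 36 -235/   0/ 63 -237/  -1/ 61 -244/   3/ 62 -242/  -1/ 60
308 -343/ 116/ 36 -347/ 118/ 95 -347/ 116/139 -315/  80/ 53 -243/   0/ 66 -245/   0/ 65 -250/   2/ 60 -249/  -1/ 62
310 -315/  81/ 35 -318/  81/ 91 -348/ 111/160 -346/ 106/146 -248/  -1/ 75 -249/  -2/ 61 -256/   1/ 61 -256/  -1/ 60
312 -321/  80/ 38 -318/  74/ 52 -355/ 112/166 -356/ 111/123 -356/ 109/ 72 -258/   0/ 64 -262/   1/ 59 -265/   1/ 57
314 -321/  74/ 46 -347/ 100/ 73 -356/ 107/165 -359/ 108/148 -358/ 105/ 46 -266/   0/ 61 -268/   0/ 65 -270/   0/104
316 -261/   2/ 55 -358/ 106/ 77 -362/ 107/101 -361/ 104/ 81 -354/  93/ 34 -271/   0/ 80 -282/   9/145 -284/   8/155
318 -267/   1/ 45 -359/ 101/ 62 -362/ 102/ 46 -350/  85/ 45 -334/  65/ 48 -287/  10/152 -287/   6/155 -290/   7/156
320 -278/   7/ 97 -272/  -1/ 56 -353/  85/ 32 -335/  63/ 30 -317/  39/ 37 -306/  23/134 -294/   7/157 -296/   6/135
322 -286/   9/107 -287/   6/110 -339/  62/101 -316/  34/ 41 -312/  27/ 39 -297/   7/126 -298/   5/125 -297/   1/120
324 -292/   8/109 -296/  10/125 -297/   8/143 -310/  20/ 85 -304/  11/ 90 -300/   3/115 -299/   0/ 66 -302/   0/ 63
326 -298/   8/109 -303/  11/151 -305/  10/129 -303/   6/116 -302/   1/ 84 -303/   0/ 70 -307/   1/ 60 -309/   0/ 66
328 -307/  11/105 -307/   8/119 -306/   5/106 -304/   0/ 66 -306/   0/ 47 -309/   0/ 63 -312/   0/ 60 -315/   1/ 83
330 -309/   6/107 -314/  10/110 -315/   7/101 -309/  -1/ 45 -314/   1/ 53 -314/   0/ 66 -316/  -1/101 -983/ 791/108
[ 0.49574786 -0.36996179 -0.0006366 ]
[ 0.25539506 -0.33146473 -0.00148694]
[ 0.45319679 -0.2632398  -0.00150381]
[ 0.32521516 -0.16108474  0.66425031]
[ 0.40136769 -0.215436   -0.00066602]
[ 0.45303021 -0.25440136  0.0067324 ]
```

```bash
python3 - <<'E'
from h import *
b=load('side'); p,R,s=now()
pts=[]
for v in range(285,332):
    for u in range(205,245):
        X=dep(b,u,v)
        if X[2]>.016: pts.append(np.r_[X,R.inv().apply(X-p)])
pts=np.array(pts)*1e3
o=np.argsort(-pts[:,5])
print(pts[o[:25]].round(0).astype(int))
for z in range(-120,0,10):
    m=(pts[:,5]>z)&(pts[:,5]<=z+10)
    if m.sum(): print(z,m.sum(),pts[m,3:5].min(0).round(),pts[m,3:5].max(0).round())
E
```

```text
[[ 343 -306   21   10   13  -26]
 [ 325 -309   16   -9   13  -27]
 [ 325 -308   19   -8   12  -29]
 [ 344 -306   24   11   13  -29]
 [ 327 -310   20   -6   14  -30]
 [ 329 -314   21   -5   19  -30]
 [ 344 -305   26   12   12  -31]
 [ 337 -314   24    3   20  -32]
 [ 341 -308   27    9   14  -33]
 [ 332 -315   24   -2   20  -33]
 [ 342 -306   28   10   12  -34]
 [ 325 -310   24   -7   14  -35]
 [ 339 -315   28    6   21  -35]
 [ 326 -307   25   -6   11  -35]
 [ 335 -313   27    2   18  -35]
 [ 323 -310   26   -9   13  -36]
 [ 323 -308   26   -8   11  -37]
 [ 329 -317   27   -4   21  -37]
 [ 337 -313   30    5   19  -37]
 [ 334 -318   29    1   23  -38]
 [ 332 -316   29   -1   21  -38]
 [ 342 -306   32   11   13  -38]
 [ 329 -316   29   -3   20  -39]
 [ 327 -315   29   -5   19  -39]
 [ 339 -316   32    7   22  -39]]
-120 75 [-17.  19.] [20. 66.]
-110 21 [-16.  19.] [18. 61.]
-100 41 [-15.  12.] [17. 56.]
-90 17 [-13.  -7.] [16. 49.]
-80 13 [-12.  15.] [11. 43.]
-60 2 [-3. -6.] [ 3. 21.]
-50 14 [-5. 14.] [ 9. 23.]
-40 23 [-9. 11.] [12. 23.]
-30 4 [-9. 12.] [11. 13.]
```

Depth puts the real fingertips about 25 mm behind the reported TCP. I'll allow for that.

Request:
apply_moves:
  claw: [0, 0, 0, 0, 0]
  travel:
    - [0, 0, 0]
    - [0, 0, 0]
    - [0.002, 0, 0.005]
    - [0.003, 0, 0.01]
    - [0.003, 0, 0.012]
  turn:
    - [0, 0, 0]
    - [0, 0, 0]
    - [0, 0, 0]
    - [0, 0, 0]
    - [0, 0, 0]

```text
t: 10.4
tcp_pos: [0.3435, -0.2926, -0.0164]
tool_rot: [0.987, 0.089, 0.129, -0.012]
force: [0.0, 0.5, 0.1]
finger_gap: 0.505
gripper_force: 0.0
```

Request:
apply_moves:
  claw: [0, -0.1, -0.2, -0.3, -0.3]
  travel:
    - [0, 0, 0.002]
    - [0.001, 0, 0.004]
    - [0.0015, 0, 0.006]
    - [0.002, 0, 0.007]
    - [0.002, 0, 0.007]
  turn:
    - [0, 0, 0]
    - [0, 0, 0]
    - [0, 0, 0]
    - [0, 0, 0]
    - [0, 0, 0]

```text
t: 10.82
tcp_pos: [0.3462, -0.2921, -0.0211]
tool_rot: [0.988, 0.089, 0.129, -0.012]
force: [0.6, -0.3, -0.1]
finger_gap: 0.351
gripper_force: 0.0
```

Request:
apply_moves:
  claw: [-0.4, -0.5, -0.6, -0.7, -0.7]
  travel:
    - [0, 0, 0]
    - [0, 0, 0]
    - [0, 0, 0]
    - [0, 0, 0]
    - [0, 0, 0]
  turn:
    - [0, 0, 0]
    - [0, 0, 0]
    - [0, 0, 0]
    - [0, 0, 0]
    - [0, 0, 0]

```text
t: 11.23
tcp_pos: [0.346, -0.2917, -0.0207]
tool_rot: [0.987, 0.089, 0.13, -0.012]
force: [-1.4, 1.4, 4.0]
finger_gap: 0.2
gripper_force: 29.4
```

Request:
apply_moves:
  claw: [-1, -1, -1, -1, -1]
  travel:
    - [0, 0, 0]
    - [0, 0, 0]
    - [0, 0, 0]
    - [0, 0, 0]
    - [0, 0, 0]
  turn:
    - [0, 0, 0]
    - [0, 0, 0]
    - [0, 0, 0]
    - [0, 0, 0]
    - [0, 0, 0]
  newtons: 80

```text
t: 11.65
tcp_pos: [0.346, -0.2917, -0.0205]
tool_rot: [0.987, 0.089, 0.13, -0.012]
force: [-2.2, 0.4, 7.1]
finger_gap: 0.175
gripper_force: 78.2
```

```bash
cat >> ik.py <<'E'
import os
if os.path.exists('grip.npz'):
    g_=np.load('grip.npz'); RT=g_['rt']; UT=g_['ut']   # ring centre & spanner x dir in tool frame
def ringpose(p,R): return p+R.apply(RT), R.apply(UT)
E
python3 - <<'E'
from ik import *
p,R,s=now(); print(p,s['finger_gap'],s['gripper_force'],s['q'].round(2))
rt=R.inv().apply(np.array([.4535,-.2728,.0045])-p); ut=R.inv().apply([np.cos(.18),np.sin(.18),0]); np.savez('grip.npz',rt=rt,ut=ut); print(rt,ut)
# path: lift, then transit
q=s['q']; c,sn=np.cos(CY),np.sin(CY)
W=[((.33,-.293,.12),.18,25),((.37,-.25,.2),.1,45),((.40,-.16,.22),0,57),((.42,-.06,.22),CY,57),((.42,.02,.2),CY,57)]
prev=(p,R)
for P1,y,ps in W:
    R1=tool(y,np.radians(ps)); P1=np.array(P1)
    dr=(prev[1].inv()*R1).as_rotvec(); qm=0
    for k in range(1,11):
        pk=prev[0]+(P1-prev[0])*k/10; Rk=prev[1]*Ro.from_rotvec(dr*k/10); r=ik(pk,Rk,q)
        if not r: print('fail',k); break
        qm=max(qm,abs(r[0]-q).max()); q=r[0]
    print(P1,q.round(2),'maxstep',round(qm,2),'rotdeg',np.degrees(np.linalg.norm(dr)).round(),'ring',(P1+R1.apply(rt)).round(3)); prev=(P1,R1)
E
```

```text
[ 0.34600254 -0.29169454 -0.02049134] 0.1752168708127079 78.16619038581848 [-1.14  0.77  2.14  0.99  0.3  -0.71]
[0.11189548 0.00068212 0.00402623] [9.66116066e-01 2.30027165e-04 2.58107913e-01]
[ 0.33  -0.293  0.12 ] [-1.32  0.44  2.16  0.76  0.66 -0.57] maxstep 0.04 rotdeg 10.0 ring [ 0.432 -0.275  0.164]
[ 0.37 -0.25  0.2 ] [-1.45  0.35  2.3   1.14  0.89 -0.92] maxstep 0.05 rotdeg 21.0 ring [ 0.452 -0.242  0.276]
fail 5
[ 0.4  -0.16  0.22] [-1.46  0.37  2.42  1.33  0.9  -1.12] maxstep 0.05 rotdeg 13.0 ring [ 0.464 -0.161  0.312]
fail 1
[ 0.42 -0.06  0.22] [-1.46  0.37  2.42  1.33  0.9  -1.12] maxstep 0 rotdeg 4.0 ring [ 0.484 -0.065  0.312]
fail 1
[0.42 0.02 0.2 ] [-1.46  0.37  2.42  1.33  0.9  -1.12] maxstep 0 rotdeg 0.0 ring [0.484 0.015 0.292]
```

```bash
cat >> ik.py <<'E'
def path(W,p,R,q,show=True):
    "W: list of (ringpos, yaw, psi deg); prints moves for calls"
    for r1,y,ps in W:
        R1=tool(y,np.radians(ps)); P1=np.array(r1)-R1.apply(RT); dr=(R.inv()*R1).as_rotvec(); qm=0; ok=1
        for k in range(1,9):
            r=ik(p+(P1-p)*k/8,R*Ro.from_rotvec(dr*k/8),q)
            if not r: ok=0; print('fail',k); break
            qm=max(qm,abs(r[0]-q).max()); q=r[0]
        t,rr=rel(p,R,P1,R1); n=max(np.linalg.norm(t)*800/41.7,np.linalg.norm(rr)*180/7.16)
        print(t,rr,'rows %.1f'%n,'tcp',P1.round(3),q.round(2),'step',round(qm,2)); p,R=P1,R1
    return p,R,q
def cub(x,y,z): # x,y relative to hook tip in cubby axes -> world
    return CO+cx*x+np.array([-np.sin(CY),np.cos(CY),0])*y+[0,0,z]
E
python3 - <<'E'
from ik import *
p,R,s=now()
W=[((.455,-.273,.12),.18,25),((.49,-.26,.24),.1,45),((.50,-.2,.24),0.03,57),((.515,-.12,.24),-.03,57),(cub(-.165,-.03,.23),CY,57),(cub(-.165,0,.19),CY,57)]
path(W,p,R,s['q'])
print(cub(-.165,0,.19))
E
```

```text
[0.0403, 0.0006, -0.1146] [-0.0, 0.0558, 0.0001] rows 2.3 tcp [ 0.353 -0.291  0.076] [-1.25  0.56  2.16  0.93  0.55 -0.7 ] step 0.03
[0.1121, -0.0163, -0.0682] [-0.0147, 0.1111, 0.021] rows 2.9 tcp [ 0.408 -0.268  0.164] [-1.34  0.48  2.25  1.29  0.82 -0.99] step 0.06
fail 6
[0.0163, -0.079, 0.0435] [-0.0173, 0.0666, 0.014] rows 1.8 tcp [ 0.436 -0.201  0.148] [-1.34  0.62  2.41  1.66  0.9  -1.43] step 0.09
fail 1
[0.0119, -0.1042, 0.0184] [-0.016, 0.0, 0.0104] rows 2.0 tcp [ 0.451 -0.117  0.148] [-1.34  0.62  2.41  1.66  0.9  -1.43] step 0
fail 1
[-0.0112, -0.1261, 0.0057] [-0.0097, 0.0, 0.0063] rows 2.4 tcp [ 0.453 -0.017  0.138] [-1.34  0.62  2.41  1.66  0.9  -1.43] step 0
fail 1
[-0.0419, -0.0375, 0.0272] [0.0, 0.0, 0.0] rows 1.2 tcp [0.455 0.013 0.098] [-1.34  0.62  2.41  1.66  0.9  -1.43] step 0
[0.5188647  0.00846441 0.19      ]
```

```bash
cat > grid.py <<'E'
from ik import *
for X,Z in[(-.165,.24),(-.165,.19),(-.1,.18),(-.05,.19),(0,.224)]:
    for ps in(30,40,50,57):
        out=[]
        for yd in(-40,-20,0,20,40):
            R1=tool(CY+np.radians(yd),np.radians(ps)); P1=cub(X,0,Z)-R1.apply(RT)
            r=ik(P1,R1,np.array([-.5,.6,2.2,2.,.6,-1.]),10)
            out.append('|'.join(' '.join('%.1f'%a for a in x) for x in r) or '-')
        print(X,Z,ps,out)
E
time python3 grid.py
```

```text
-0.165 0.24 30 ['-', '0.0 0.2 2.3 -0.9 0.3 2.8', '-0.3 0.2 2.4 0.9 0.2 0.4', '-0.6 0.2 2.3 1.0 0.5 -0.2', '-0.8 0.3 2.2 0.8 0.8 -0.4']
-0.165 0.24 40 ['-', '0.1 0.4 2.4 4.1 0.4 -2.1', '-', '-', '-0.9 0.4 2.3 1.1 0.8 -0.9']
-0.165 0.24 50 ['-', '-', '-', '-', '-1.0 0.6 2.3 1.3 0.9 -1.3']
-0.165 0.24 57 ['0.4 0.7 2.2 4.5 0.9 -1.8', '-', '-', '-', '-1.0 0.7 2.4 1.5 1.0 -1.5']
-0.165 0.19 30 ['-', '0.0 0.4 2.3 4.5 0.2 -2.5', '-0.3 0.4 2.4 2.4 0.2 -1.1', '-0.6 0.4 2.4 1.5 0.4 -0.7', '-0.8 0.4 2.2 1.0 0.6 -0.7']
-0.165 0.19 40 ['-', '0.1 0.6 2.4 3.7 0.6 -1.7', '-', '-', '-0.9 0.6 2.3 1.3 0.7 -1.1']
-0.165 0.19 50 ['0.4 0.7 2.2 4.5 0.8 -1.8', '-', '-', '-', '-1.0 0.7 2.4 1.5 0.9 -1.5']
-0.165 0.19 57 ['0.4 0.8 2.2 4.4 1.0 -1.7', '-', '-', '-', '-1.0 0.9 2.4 1.6 1.0 -1.7']
-0.1 0.18 30 ['-', '-', '-0.3 0.4 2.3 2.2 0.1 -0.8', '-0.5 0.4 2.2 1.3 0.4 -0.5', '-0.7 0.5 2.1 0.9 0.6 -0.5']
-0.1 0.18 40 ['-', '0.0 0.6 2.3 3.8 0.5 -1.8', '-0.3 0.6 2.4 2.9 0.6 -1.5', '-0.6 0.6 2.4 2.0 0.6 -1.3', '-0.7 0.6 2.2 1.3 0.7 -1.0']
-0.1 0.18 50 ['0.3 0.7 2.1 4.5 0.8 -2.0', '0.1 0.8 2.4 3.6 0.9 -1.6', '-', '-',
[... 570 characters left out ...]
8 2.3 3.6 1.0 -1.6', '-0.3 0.9 2.4 2.9 1.2 -1.6', '-0.6 0.9 2.3 2.3 1.0 -1.6', '-0.8 0.8 2.1 1.6 1.0 -1.3']
0 0.224 30 ['-', '-0.0 0.4 1.9 -0.6 0.4 2.5', '-0.2 0.4 2.0 0.3 0.2 1.1', '-0.4 0.4 2.0 0.8 0.5 0.2', '-0.5 0.5 1.8 0.7 0.8 -0.1']
0 0.224 40 ['-', '0.0 0.5 2.0 4.6 0.3 -2.6', '-0.2 0.5 2.1 2.5 0.2 -1.1', '-0.5 0.5 2.1 1.5 0.5 -0.6', '-0.6 0.5 1.9 1.1 0.8 -0.5']
0 0.224 50 ['-', '0.0 0.6 2.1 3.9 0.5 -1.9', '-0.3 0.6 2.2 2.9 0.6 -1.5', '-0.5 0.6 2.2 2.0 0.7 -1.1', '-0.7 0.6 2.0 1.4 0.8 -0.9']
0 0.224 57 ['0.3 0.7 1.9 4.5 0.8 -2.2', '0.1 0.7 2.1 3.7 0.8 -1.8', '-0.3 0.7 2.3 2.9 0.9 -1.5', '-0.6 0.7 2.2 2.2 0.9 -1.4', '-0.7 0.7 2.0 1.5 1.0 -1.1']
real	0m13.427s
user	0m13.949s
sys	0m0.047s
```

```bash
python3 - <<'E'
from ik import *
p,R,s=now(); r=np.radians
W=[((.455,-.273,.10),.18,25),((.475,-.23,.20),.3,40),(cub(-.18,-.13,.21),.45,50),(cub(-.165,-.08,.178),CY+r(40),50),(cub(-.11,-.03,.178),CY+r(40),50),(cub(-.055,0,.195),CY+r(35),55)]
path(W,p,R,s['q'])
E
```

```text
[0.0338, 0.0006, -0.0904] [-0.0, 0.0558, 0.0001] rows 1.9 tcp [ 0.353 -0.291  0.056] [-1.25  0.61  2.17  1.01  0.52 -0.8 ] step 0.03
[0.0879, -0.0352, -0.0622] [0.0206, 0.0832, -0.0323] rows 2.3 tcp [ 0.39  -0.255  0.131] [-1.33  0.53  2.19  1.08  0.82 -0.98] step 0.04
[0.0596, -0.1096, 0.057] [0.0338, 0.0555, -0.0338] rows 2.6 tcp [ 0.427 -0.152  0.127] [-1.24  0.66  2.32  1.32  0.9  -1.36] step 0.05
[0.0006, -0.0281, 0.0629] [0.0443, 0.0, -0.0372] rows 1.5 tcp [ 0.453 -0.115  0.095] [-1.11  0.75  2.24  1.28  0.91 -1.38] step 0.02
[0.0597, -0.0037, 0.0711] [0.0, 0.0, 0.0] rows 1.8 tcp [ 0.511 -0.069  0.095] [-0.9   0.74  2.2   1.45  0.88 -1.31] step 0.03
[0.066, 0.0081, 0.0577] [-0.022, 0.0278, 0.0169] rows 1.7 tcp [ 0.571 -0.033  0.106] [-0.75  0.77  2.19  1.72  0.92 -1.35] step 0.03
```

Request:
apply_moves:
  claw: [-1, -1, -1, -1, -1]
  travel:
    - [0.007, 0, -0.018]
    - [0.014, 0, -0.036]
    - [0.021, 0, -0.054]
    - [0.027, 0, -0.072]
    - [0.034, 0.0006, -0.09]
  turn:
    - [0, 0.011, 0]
    - [0, 0.022, 0]
    - [0, 0.033, 0]
    - [0, 0.045, 0]
    - [0, 0.056, 0]

```text
t: 12.07
tcp_pos: [0.3535, -0.2916, 0.056]
tool_rot: [0.972, 0.088, 0.216, -0.019]
force: [-0.3, -0.7, -0.8]
finger_gap: 0.177
gripper_force: 78.8
```

Request:
apply_moves:
  claw: [-1, -1, -1, -1, -1]
  travel:
    - [0.022, -0.009, -0.016]
    - [0.044, -0.018, -0.031]
    - [0.066, -0.027, -0.047]
    - [0.088, -0.035, -0.062]
    - [0.088, -0.035, -0.062]
  turn:
    - [0.005, 0.021, -0.008]
    - [0.01, 0.042, -0.016]
    - [0.015, 0.063, -0.024]
    - [0.0206, 0.083, -0.032]
    - [0.0206, 0.083, -0.032]

```text
t: 12.48
tcp_pos: [0.3908, -0.2564, 0.1312]
tool_rot: [0.929, 0.14, 0.338, -0.05]
force: [-0.7, -0.3, -1.8]
finger_gap: 0.177
gripper_force: 78.8
```

```bash
python3 - <<'E'
from ik import *
s=log(); p,R,_=now(); print(s['q'].round(2),s['finger_gap'],s['gripper_force'],s['force'])
a=snap('top'); b=snap('side')
rp,u=ringpose(p,R); print('ring',rp,'u',u,'proj top',proj(a,rp),'side',proj(b,rp), 'mid top',proj(a,rp-.075*u),'side',proj(b,rp-.075*u))
for n,s in(('top',a),('side',b)):
    c=proj(s,rp).astype(int); X=[]
    for v in range(c[1]-16,c[1]+17):
        for w in range(c[0]-16,c[0]+17):
            if s['depth'][v,w]>0:
                q=dep(s,w,v)
                if np.linalg.norm(q-rp)<.035: X.append(q)
    X=np.array(X); print(n,len(X),X.mean(0),X.min(0),X.max(0)); 
    w,V=np.linalg.eigh(np.cov((X-X.mean(0)).T)); print('normal',V[:,0],'expect',R.apply(np.cross(UT,[0,1,0])))
crop(b,200,200,330,300,6,'lift')
E
```

```text
[-1.33  0.53  2.19  1.08  0.82 -0.98] 0.17714085352119405 78.82377862930298 [-0.67012952 -0.28307972 -1.7652716 ]
ring [ 0.47535802 -0.23102743  0.20010623] u [0.86566813 0.26683396 0.423578  ] proj top [344.81152567 230.88256802] side [273.19309587 234.33773427] mid top [350.52246811 255.77788801] side [250.54803235 254.96923912]
top 174 [ 0.47051381 -0.23247759  0.2003326 ] [ 0.44378187 -0.25346146  0.18352182] [ 0.49583058 -0.20928357  0.21658738]
normal [-0.38836941 -0.104352    0.91557624] expect [ 0.40524505  0.1232752  -0.9058585 ]
side 191 [ 0.47009041 -0.23574278  0.19678202] [ 0.44499076 -0.25663629  0.18105922] [ 0.4950138  -0.21021154  0.20899082]
normal [ 0.3770506   0.13579364 -0.9161839 ] expect [ 0.40524505  0.1232752  -0.9058585 ]
```

View pics/lift.png

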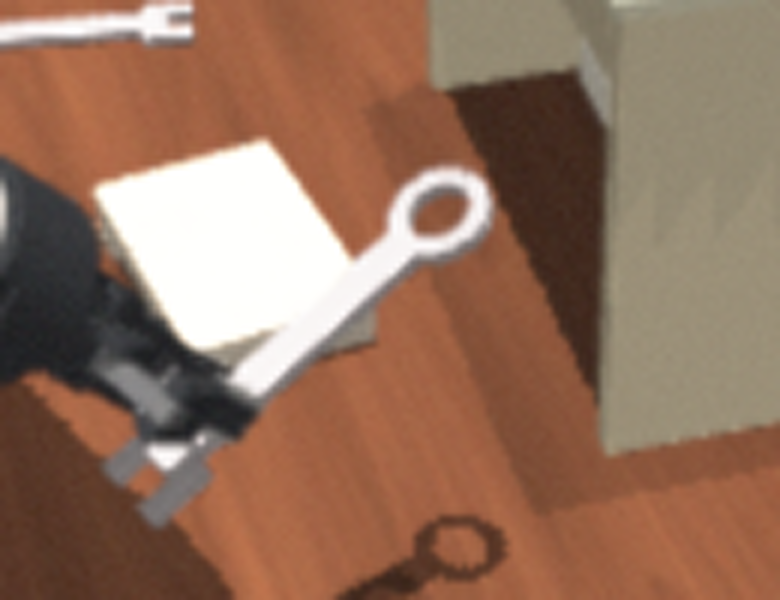

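The ring is at crop (440,212), which is side pixel (273.3,235.3). The prediction was (273.2,234.3), so the grip model holds. On to the mouth.

Request:
apply_moves:
  claw: [-1, -1, -1, -1, -1]
  travel:
    - [0.015, -0.027, 0.014]
    - [0.03, -0.055, 0.028]
    - [0.045, -0.082, 0.043]
    - [0.0596, -0.11, 0.057]
    - [0.0596, -0.11, 0.057]
  turn:
    - [0.008, 0.014, -0.008]
    - [0.017, 0.028, -0.017]
    - [0.025, 0.042, -0.025]
    - [0.034, 0.0555, -0.034]
    - [0.034, 0.0555, -0.034]

```text
t: 13.0
tcp_pos: [0.427, -0.1478, 0.1246]
tool_rot: [0.884, 0.203, 0.411, -0.099]
force: [-0.3, 0.6, -2.0]
finger_gap: 0.176
gripper_force: 78.9
```

Request:
apply_moves:
  claw: [-1, -1, -1, -1, -1]
  travel:
    - [0, -0.007, 0.016]
    - [0, -0.014, 0.031]
    - [0, -0.021, 0.047]
    - [0.0006, -0.028, 0.063]
    - [0.0006, -0.028, 0.063]
  turn:
    - [0.011, 0, -0.009]
    - [0.022, 0, -0.018]
    - [0.033, 0, -0.028]
    - [0.044, 0, -0.037]
    - [0.044, 0, -0.037]

```text
t: 13.42
tcp_pos: [0.4539, -0.1159, 0.0919]
tool_rot: [0.862, 0.282, 0.4, -0.131]
force: [0.3, -0.4, -1.3]
finger_gap: 0.175
gripper_force: 78.9
```

```bash
cat > chk.py <<'E'
from ik import *
p,R,s=now(); rp,u=ringpose(p,R); e=lambda w:(np.array([(w-CO)@cx,(w-CO)@np.array([-cx[1],cx[0],0]),w[2]])*1e3).round(1)
print('t',round(s['t'],1),'ring rel tip',e(rp),'theta',np.degrees(np.arcsin(u[2])).round(1),'grip',s['finger_gap'].round(3),s['gripper_force'],'F',s['force'].round(1),'q',s['q'].round(2))
E
cat > nxt.py <<'E'
from chk import *
r=np.radians
path([(cub(-.11,-.03,.178),CY+r(40),50),(cub(-.055,0,.195),CY+r(35),55),(cub(-.045,0,.222),CY+r(30),55),(cub(-.02,0,.222),CY+r(25),55)],p,R,s['q'])
E
python3 nxt.py
```

```text
Traceback (most recent call last):
  File "nxt.py", line 1, in <module>
    from chk import *
  File "chk.py", line 3, in <module>
    print('t',round(s['t'],1),'ring rel tip',e(rp),'theta',np.degrees(np.arcsin(u[2])).round(1),'grip',s['finger_gap'].round(3),s['gripper_force'],'F',s['force'].round(1),'q',s['q'].round(2))
                                                                                                       ^^^^^^^^^^^^^^^^^^^^^
AttributeError: 'float' object has no attribute 'round'
```

```bash
sed -i "s/s\['finger_gap'\].round(3)/round(s['finger_gap'],3)/" chk.py; python3 nxt.py
```

```text
t 13.4 ring rel tip [-163.5  -80.5  174.8] theta 34.8 grip 0.175 78.85695934295654 F [ 0.3 -0.4 -1.3] q [-1.1   0.75  2.24  1.28  0.9  -1.38]
[0.0623, -0.0053, 0.068] [-0.0004, 0.0011, 0.0003] rows 1.8 tcp [ 0.511 -0.069  0.095] [-0.9   0.74  2.2   1.45  0.88 -1.31] step 0.03
[0.066, 0.0081, 0.0577] [-0.022, 0.0278, 0.0169] rows 1.7 tcp [ 0.571 -0.033  0.106] [-0.75  0.77  2.19  1.72  0.92 -1.35] step 0.03
[0.0337, -0.0002, -0.0106] [-0.0228, 0.0, 0.0159] rows 0.7 tcp [ 0.578 -0.029  0.133] [-0.7   0.7   2.22  1.82  0.89 -1.31] step 0.01
[0.0157, 0.0083, 0.0225] [-0.0228, -0.0, 0.0159] rows 0.7 tcp [ 0.6   -0.025  0.133] [-0.63  0.7   2.21  1.98  0.85 -1.31] step 0.02
```

Request:
apply_moves:
  claw: [-1, -1, -1, -1, -1]
  travel:
    - [0.0155, -0.0013, 0.017]
    - [0.031, -0.0026, 0.034]
    - [0.0465, -0.004, 0.051]
    - [0.062, -0.0053, 0.068]
    - [0.062, -0.0053, 0.068]
  turn:
    - [0, 0, 0]
    - [0, 0, 0]
    - [0, 0, 0]
    - [0, 0, 0]
    - [0, 0, 0]

```text
t: 13.83
tcp_pos: [0.5107, -0.067, 0.0971]
tool_rot: [0.862, 0.282, 0.401, -0.131]
force: [-0.8, -0.0, -1.9]
finger_gap: 0.175
gripper_force: 78.8
```

Request:
apply_moves:
  claw: [-1, -1, -1, -1, -1]
  travel:
    - [0.016, 0.002, 0.0145]
    - [0.033, 0.004, 0.029]
    - [0.05, 0.006, 0.043]
    - [0.066, 0.008, 0.0577]
    - [0.066, 0.008, 0.0577]
  turn:
    - [-0.005, 0.007, 0.004]
    - [-0.011, 0.014, 0.008]
    - [-0.017, 0.021, 0.013]
    - [-0.022, 0.028, 0.017]
    - [-0.022, 0.028, 0.017]

```text
t: 14.25
tcp_pos: [0.5699, -0.0321, 0.1073]
tool_rot: [0.855, 0.238, 0.444, -0.124]
force: [-0.1, 0.6, -2.2]
finger_gap: 0.17
gripper_force: 78.9
```

```bash
sed -i 's/^path.*/path([(cub(-.045,0,.222),CY+r(30),55),(cub(-.02,0,.222),CY+r(25),55),(cub(0,0,.222),CY+r(25),55)],p,R,s["q"])/' nxt.py; python3 nxt.py; python3 - <<'E'
from ik import *
a=snap('top'); p,R,s=now(); rp,u=ringpose(p,R); print('proj ring',proj(a,rp),'tip',proj(a,CO+[0,0,.222]))
crop(a,225,125,305,200,7.5,'in1')
E
```

```text
t 14.2 ring rel tip [-55.6   1.  196.6] theta 40.0 grip 0.17 78.87758016586304 F [-0.1  0.6 -2.2] q [-0.75  0.77  2.19  1.72  0.92 -1.35]
[0.032, 0.0014, -0.0095] [-0.0228, 0.0002, 0.0155] rows 0.7 tcp [ 0.578 -0.029  0.133] [-0.7   0.7   2.22  1.82  0.89 -1.31] step 0.01
[0.0157, 0.0083, 0.0225] [-0.0228, -0.0, 0.0159] rows 0.7 tcp [ 0.6   -0.025  0.133] [-0.63  0.7   2.21  1.98  0.85 -1.31] step 0.02
[0.013, 0.0106, 0.0186] [0.0, 0.0, 0.0] rows 0.5 tcp [ 0.62  -0.026  0.133] [-0.6   0.7   2.16  1.97  0.82 -1.25] step 0.01
proj ring [257.60327726 173.53137191] tip [259.22847352 150.90557079]
```

View pics/in1.png

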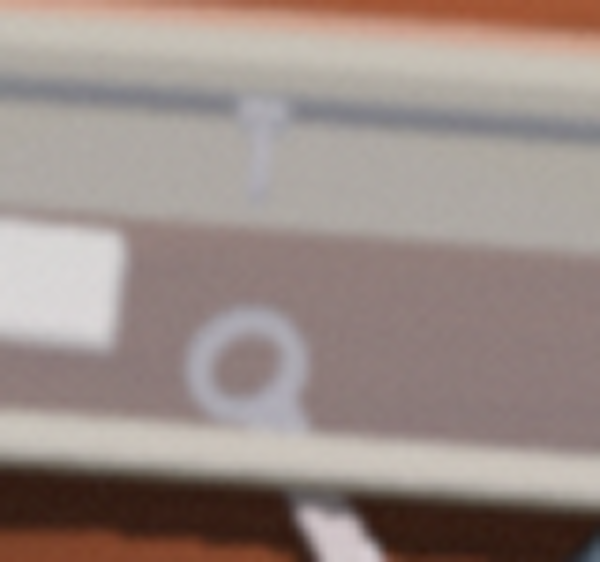

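The ring centre is at crop (247,367), top pixel (257.5,173.4), as predicted. The hook tip is at crop (257,195), pixel (259.2,150.6), also as predicted. Now up, then over the tip.

Request:
apply_moves:
  claw: [-1, -1, -1, -1, -1]
  travel:
    - [0.008, 0, -0.0024]
    - [0.016, 0.0007, -0.0048]
    - [0.024, 0.001, -0.007]
    - [0.032, 0.0014, -0.0095]
    - [0.032, 0.0014, -0.0095]
  turn:
    - [-0.006, 0, 0.004]
    - [-0.011, 0, 0.008]
    - [-0.017, 0, 0.012]
    - [-0.0228, 0, 0.0155]
    - [-0.0228, 0, 0.0155]

```text
t: 14.72
tcp_pos: [0.5769, -0.0294, 0.1342]
tool_rot: [0.864, 0.201, 0.45, -0.104]
force: [0.2, 0.3, -1.4]
finger_gap: 0.175
gripper_force: 78.9
```

Request:
apply_moves:
  claw: [-1, -1, -1, -1, -1]
  travel:
    - [0.004, 0.002, 0.0056]
    - [0.008, 0.004, 0.011]
    - [0.012, 0.006, 0.017]
    - [0.0157, 0.0083, 0.0225]
    - [0.0157, 0.0083, 0.0225]
  turn:
    - [-0.006, 0, 0.004]
    - [-0.011, 0, 0.008]
    - [-0.017, 0, 0.012]
    - [-0.0228, 0, 0.0159]
    - [-0.0228, 0, 0.0159]

```text
t: 15.13
tcp_pos: [0.6002, -0.0258, 0.133]
tool_rot: [0.872, 0.163, 0.454, -0.084]
force: [-0.3, -0.1, -1.6]
finger_gap: 0.175
gripper_force: 78.9
```

```bash
sed -i 's/^path.*/path([(cub(.001,0,.223),CY+r(25),55),(cub(.002,0,.214),CY+r(25),56)],p,R,s["q"])/' nxt.py; python3 nxt.py
```

```text
t 15.1 ring rel tip [-20.2  -0.8 222.3] theta 40.0 grip 0.175 78.8655960559845 F [-0.3 -0.1 -1.6] q [-0.63  0.7   2.21  1.98  0.85 -1.31]
[0.0147, 0.0102, 0.0195] [0.0003, 0.0, 0.0002] rows 0.5 tcp [ 0.621 -0.026  0.134] [-0.6   0.69  2.16  1.97  0.82 -1.24] step 0.01
[-0.0086, 0.0005, 0.0098] [0.0, 0.0056, -0.0] rows 0.3 tcp [ 0.624 -0.026  0.123] [-0.6   0.73  2.16  2.01  0.85 -1.3 ] step 0.01
```

Request:
apply_moves:
  claw: [-1, -1, -1, -1, -1]
  travel:
    - [0.0037, 0.0026, 0.0049]
    - [0.0074, 0.005, 0.0098]
    - [0.011, 0.0077, 0.0146]
    - [0.0147, 0.0102, 0.0195]
    - [0.0147, 0.0102, 0.0195]
  turn:
    - [0, 0, 0]
    - [0, 0, 0]
    - [0, 0, 0]
    - [0, 0, 0]
    - [0, 0, 0]

```text
t: 15.55
tcp_pos: [0.6229, -0.0271, 0.1343]
tool_rot: [0.871, 0.163, 0.455, -0.084]
force: [0.0, 0.5, -1.4]
finger_gap: 0.176
gripper_force: 78.9
```

```bash
python3 nxt.py; python3 - <<'E'
from ik import *
a=snap('top'); p,R,s=now(); rp,u=ringpose(p,R); print('proj ring',proj(a,rp),'tip',proj(a,CO+[0,0,.222]))
g=a['pixels'].astype(int).sum(2)//3
print('cols',list(range(248,272)))
for v in range(141,164): print(v,' '.join('%3d'%x for x in g[v,248:272]))
E
```

```text
t 15.6 ring rel tip [  2.3  -0.5 223.8] theta 40.2 grip 0.176 78.87260913848877 F [ 0.   0.5 -1.4] q [-0.6   0.69  2.15  1.97  0.82 -1.24]
[-0.0015, -0.0016, -0.0008] [0.0006, -0.0007, 0.0007] rows 0.0 tcp [ 0.621 -0.026  0.134] [-0.6   0.69  2.16  1.97  0.82 -1.24] step 0.0
[-0.0086, 0.0005, 0.0098] [0.0, 0.0056, -0.0] rows 0.3 tcp [ 0.624 -0.026  0.123] [-0.6   0.73  2.16  2.01  0.85 -1.3 ] step 0.01
proj ring [259.33696598 150.1625021 ] tip [259.22847352 150.90557079]
cols [248, 249, 250, 251, 252, 253, 254, 255, 256, 257, 258, 259, 260, 261, 262, 263, 264, 265, 266, 267, 268, 269, 270, 271]
141 164 164 164 163 162 160 162 160 160 163 166 168 169 164 163 157 152 149 149 147 147 143 144 141
142 170 169 168 168 166 168 166 167 165 165 167 168 170 166 164 162 165 162 162 163 160 160 159 157
143 169 167 169 169 169 169 167 167 169 171 170 173 170 169 169 168 167 167 169 169 167 168 167 166
144 166 169 167 166 169 169 169 170 171 171 173 173 171 172 172 170 172 169 169 168 168 169 169 167
145 166 169 169 169 169 169 171 172 173 173 175 174 173 173 172 174 174 171 170 167 169 168 169 16
[... 1101 characters left out ...]

157 131 130 130 131 132 134 141 152 160 166 169 175 176 177 176 177 173 164 145 133 131 133 135 135
158 133 132 130 131 131 130 133 138 141 149 155 166 174 174 175 175 174 169 149 133 130 130 130 132
159 129 129 129 129 130 130 129 131 132 133 142 158 173 174 174 175 174 170 155 137 129 131 129 130
160 128 127 128 127 128 129 130 130 128 131 134 148 168 174 176 175 176 174 162 142 132 130 130 130
161 127 128 129 128 130 128 129 130 130 128 131 144 164 172 173 174 174 175 168 149 133 131 130 130
162 128 128 129 129 128 129 128 131 129 130 129 138 154 171 174 176 174 176 171 156 138 132 130 131
163 130 129 128 130 129 128 130 131 130 129 130 134 148 166 174 174 176 176 175 162 145 131 129 129
```

The hook's arm shows inside the ring hole: bright column 259 down to row 149, with the hole around (259.5,150). The tip is in the hole. Next I plan the lowering.

```bash
cat > low.py <<'E'
from chk import *
r=np.radians; y=CY+r(25)
path([(cub(.001,0,.212),y,55),(cub(.001,0,.202),y,56),(cub(.004,0,.2),y,65),(cub(.008,0,.196),y,75),(cub(.010,0,.193),y,82)],p,R,s["q"])
E
python3 low.py
```

```text
t 15.6 ring rel tip [ 1.700e+00 -2.000e-01  2.235e+02] theta 40.1 grip 0.173 78.87332439422607 F [-0.5  0.  -1.9] q [-0.6   0.69  2.16  1.97  0.82 -1.24]
[-0.0121, -0.0008, 0.0075] [0.0004, -0.0004, 0.0006] rows 0.3 tcp [ 0.621 -0.026  0.123] [-0.6   0.72  2.16  1.99  0.83 -1.28] step 0.0
[-0.0103, 0.0, 0.0096] [0.0, 0.0056, -0.0] rows 0.3 tcp [ 0.623 -0.026  0.111] [-0.6   0.77  2.17  2.03  0.87 -1.34] step 0.01
[0.0008, 0.0016, 0.0262] [-0.0, 0.05, -0.0] rows 1.3 tcp [ 0.64  -0.021  0.1  ] [-0.62  0.91  2.17  2.13  1.1  -1.52] step 0.03
[-0.0014, 0.0021, 0.0306] [0.0, 0.0556, -0.0] rows 1.4 tcp [ 0.661 -0.014  0.089] [-0.62  1.07  2.14  2.17  1.35 -1.63] step 0.03
[-0.0026, 0.0011, 0.0202] [-0.0, 0.0389, 0.0] rows 1.0 tcp [ 0.675 -0.01   0.083] [-0.6   1.17  2.09  2.18  1.5  -1.67] step 0.02
```

Request:
apply_moves:
  claw: [-1, -1, -1, -1, -1]
  travel:
    - [-0.003, -0.0002, 0.0019]
    - [-0.006, -0.0004, 0.0038]
    - [-0.009, -0.0006, 0.0056]
    - [-0.012, -0.0008, 0.0075]
    - [-0.012, -0.0008, 0.0075]
  turn:
    - [0, 0, 0]
    - [0, 0, 0]
    - [0, 0, 0]
    - [0, 0, 0]
    - [0, 0, 0]

```text
t: 16.02
tcp_pos: [0.6202, -0.0259, 0.1216]
tool_rot: [0.872, 0.163, 0.454, -0.085]
force: [-0.5, -0.5, -2.0]
finger_gap: 0.172
gripper_force: 78.9
```

Request:
apply_moves:
  claw: [-1, -1, -1, -1, -1]
  travel:
    - [-0.0026, 0, 0.0024]
    - [-0.0052, 0, 0.0048]
    - [-0.0078, 0, 0.0072]
    - [-0.0103, 0, 0.0096]
    - [-0.0103, 0, 0.0096]
  turn:
    - [0, 0.0014, 0]
    - [0, 0.0028, 0]
    - [0, 0.0042, 0]
    - [0, 0.0056, 0]
    - [0, 0.0056, 0]

```text
t: 16.43
tcp_pos: [0.6219, -0.0254, 0.1104]
tool_rot: [0.868, 0.162, 0.461, -0.086]
force: [-0.9, -0.5, -2.0]
finger_gap: 0.175
gripper_force: 78.9
```

```bash
sed -i 's/^path.*/path([(cub(.004,0,.2),y,65),(cub(.008,0,.196),y,75),(cub(.010,0,.193),y,82)],p,R,s["q"])/' low.py; python3 low.py
```

```text
t 16.4 ring rel tip [2.000e-01 2.000e-01 2.009e+02] theta 41.0 grip 0.175 78.90608668327332 F [-0.9 -0.5 -2. ] q [-0.6   0.77  2.17  2.04  0.87 -1.35]
[0.0024, 0.0023, 0.0261] [0.0002, 0.05, -0.0002] rows 1.3 tcp [ 0.64  -0.021  0.1  ] [-0.62  0.91  2.17  2.13  1.1  -1.52] step 0.03
[-0.0014, 0.0021, 0.0306] [0.0, 0.0556, -0.0] rows 1.4 tcp [ 0.661 -0.014  0.089] [-0.62  1.07  2.14  2.17  1.35 -1.63] step 0.03
[-0.0026, 0.0011, 0.0202] [-0.0, 0.0389, 0.0] rows 1.0 tcp [ 0.675 -0.01   0.083] [-0.6   1.17  2.09  2.18  1.5  -1.67] step 0.02
```

No contact so far. Next I tip it up one step at a time.

Request:
apply_moves:
  claw: [-1, -1, -1, -1, -1]
  travel:
    - [0.0006, 0.0006, 0.0065]
    - [0.0012, 0.0012, 0.013]
    - [0.0018, 0.0017, 0.0196]
    - [0.0024, 0.0023, 0.026]
    - [0.0024, 0.0023, 0.026]
  turn:
    - [0, 0.0125, 0]
    - [0, 0.025, 0]
    - [0, 0.0375, 0]
    - [0, 0.05, 0]
    - [0, 0.05, 0]

```text
t: 16.85
tcp_pos: [0.6399, -0.021, 0.0992]
tool_rot: [0.829, 0.154, 0.528, -0.099]
force: [0.8, -1.0, -2.1]
finger_gap: 0.171
gripper_force: 78.9
```

Request:
apply_moves:
  claw: [-1, -1, -1, -1, -1]
  travel:
    - [-0.0003, 0.0005, 0.0076]
    - [-0.0007, 0.001, 0.0153]
    - [-0.001, 0.0016, 0.023]
    - [-0.0014, 0.0021, 0.0306]
    - [-0.0014, 0.0021, 0.0306]
  turn:
    - [0, 0.014, 0]
    - [0, 0.028, 0]
    - [0, 0.042, 0]
    - [0, 0.0556, 0]
    - [0, 0.0556, 0]

```text
t: 17.27
tcp_pos: [0.6611, -0.0146, 0.088]
tool_rot: [0.78, 0.145, 0.598, -0.112]
force: [-0.6, -0.4, -2.4]
finger_gap: 0.173
gripper_force: 79.0
```

```bash
cat >> low.py <<'E'
G0=np.array([0,0,-.026])
def pivot(wps,p,R,q): # (ring, theta, psi): gripper only, spanner pivots in pads
    for r1,th,ps in wps:
        R1=tool(y,r(ps)); h=np.array([np.cos(y),np.sin(y),0]); u=h*np.cos(r(th))+np.array([0,0,np.sin(r(th))])
        P1=r1-.116*u-R1.apply(G0); t,rr=rel(p,R,P1,R1); qq=ik(P1,R1,q); q=qq[0] if qq else q
        print('piv',th,ps,t,rr,P1.round(3),q.round(2) if qq else 'FAIL','wrist z',(P1-.321*R1.as_matrix()[:,2])[2].round(3)); p,R=P1,R1
E
sed -i 's/^path.*/path([(cub(.010,0,.193),y,80)],p,R,s["q"])/' low.py; python3 low.py
```

```text
t 17.3 ring rel tip [  8.6  -0.3 195. ] theta 60.0 grip 0.173 78.95233511924744 F [-0.6 -0.4 -2.4] q [-0.61  1.07  2.14  2.17  1.35 -1.63]
[-0.0019, 0.0005, 0.0146] [0.0002, 0.028, -0.0002] rows 0.7 tcp [ 0.671 -0.011  0.084] [-0.61  1.15  2.1   2.18  1.46 -1.66] step 0.01
```

```bash
sed -i 's/^path.*/a_=path([(cub(.010,0,.194),y,80),(cub(.011,0,.1925),y,85)],p,R,s["q"])/' low.py; cat >> low.py <<'E'
pivot([(cub(.011,0,.191),78,84),(cub(.012,0,.190),86,83)],*a_)
E
python3 low.py
```

```text
t 17.3 ring rel tip [  8.6  -0.3 195. ] theta 60.0 grip 0.173 78.95233511924744 F [-0.6 -0.4 -2.4] q [-0.61  1.07  2.14  2.17  1.35 -1.63]
[-0.0007, 0.0005, 0.0143] [0.0002, 0.028, -0.0002] rows 0.7 tcp [ 0.671 -0.011  0.085] [-0.61  1.14  2.1   2.18  1.46 -1.66] step 0.01
[-0.0016, 0.0005, 0.0137] [0.0, 0.0278, -0.0] rows 0.7 tcp [ 0.681 -0.008  0.081] [-0.59  1.21  2.06  2.19  1.56 -1.67] step 0.01
piv 78 84 [-0.0065, 0.0009, 0.02] [-0.0, -0.0056, 0.0] [ 0.696 -0.003  0.075] [-0.56  1.2   2.03  2.22  1.52 -1.64] wrist z 0.108
piv 86 83 [-0.0024, 0.0005, 0.0215] [-0.0, -0.0056, 0.0] [0.712 0.003 0.071] [-0.53  1.18  2.    2.25  1.47 -1.6 ] wrist z 0.11
```

Request:
apply_moves:
  claw: [-1, -1, -1, -1, -1]
  travel:
    - [-0.0002, 0, 0.0036]
    - [-0.0004, 0.0002, 0.0072]
    - [-0.0005, 0.0004, 0.0107]
    - [-0.0007, 0.0005, 0.0143]
    - [-0.0007, 0.0005, 0.0143]
  turn:
    - [0, 0.007, 0]
    - [0, 0.014, 0]
    - [0, 0.021, 0]
    - [0, 0.028, 0]
    - [0, 0.028, 0]

```text
t: 17.68
tcp_pos: [0.6713, -0.0107, 0.0863]
tool_rot: [0.753, 0.141, 0.632, -0.118]
force: [-0.8, 0.0, -2.1]
finger_gap: 0.174
gripper_force: 79.0
```

Request:
apply_moves:
  claw: [-1, -1, -1, -1, -1]
  travel:
    - [-0.0004, 0, 0.0034]
    - [-0.0008, 0.0002, 0.0068]
    - [-0.0012, 0.0004, 0.0103]
    - [-0.0016, 0.0005, 0.0137]
    - [-0.0016, 0.0005, 0.0137]
  turn:
    - [0, 0.007, 0]
    - [0, 0.014, 0]
    - [0, 0.021, 0]
    - [0, 0.028, 0]
    - [0, 0.028, 0]

```text
t: 18.1
tcp_pos: [0.6814, -0.0072, 0.0831]
tool_rot: [0.724, 0.136, 0.665, -0.124]
force: [0.5, 0.3, -2.1]
finger_gap: 0.176
gripper_force: 79.0
```

```bash
sed -i 's/^a_=path.*/a_=(p,R,s["q"])/' low.py; sed -i 's/^pivot.*/pivot([(cub(.011,0,.1905),74,84),(cub(.011,0,.190),80,84),(cub(.012,0,.189),87,83)],*a_)/' low.py; python3 low.py
```

```text
t 18.1 ring rel tip [ 10.7   0.4 194.3] theta 70.2 grip 0.176 79.01833176612854 F [ 0.5  0.3 -2.1] q [-0.59  1.2   2.06  2.19  1.56 -1.68]
piv 74 84 [-0.0077, 0.0012, 0.0101] [0.0001, -0.0062, 0.0004] [ 0.689 -0.005  0.076] [-0.57  1.2   2.05  2.2   1.53 -1.66] wrist z 0.11
piv 80 84 [-0.0025, -0.0, 0.0151] [0.0, 0.0, 0.0] [ 0.7   -0.001  0.073] [-0.55  1.2   2.02  2.23  1.51 -1.63] wrist z 0.107
piv 87 83 [-0.0018, 0.0005, 0.019] [-0.0, -0.0056, 0.0] [0.714 0.004 0.07 ] [-0.52  1.18  1.99  2.25  1.47 -1.6 ] wrist z 0.109
```

Request:
apply_moves:
  claw: [-1, -1, -1, -1, -1]
  travel:
    - [0, 0, 0]
    - [-0.002, 0.0003, 0.0026]
    - [-0.004, 0.0006, 0.005]
    - [-0.006, 0.001, 0.0076]
    - [-0.0077, 0.0012, 0.01]
  turn:
    - [0, 0, 0]
    - [0, -0.0015, 0]
    - [0, -0.003, 0]
    - [0, -0.0045, 0]
    - [0, -0.006, 0]
  newtons: 22

```text
t: 18.52
tcp_pos: [0.6888, -0.0053, 0.0785]
tool_rot: [0.729, 0.137, 0.66, -0.123]
force: [-1.7, -0.1, 5.2]
finger_gap: 0.175
gripper_force: 79.4
```

Request:
apply_moves:
  claw: [-1, -1, -1, -1, -1]
  travel:
    - [-0.0005, 0, 0.003]
    - [-0.001, 0, 0.006]
    - [-0.0015, 0, 0.009]
    - [-0.002, 0, 0.012]
    - [-0.0025, 0, 0.015]
  turn:
    - [0, 0, 0]
    - [0, 0, 0]
    - [0, 0, 0]
    - [0, 0, 0]
    - [0, 0, 0]

```text
t: 18.93
tcp_pos: [0.6998, -0.0008, 0.0749]
tool_rot: [0.729, 0.137, 0.66, -0.123]
force: [-3.6, -0.1, 5.9]
finger_gap: 0.175
gripper_force: 79.9
```

```bash
sed -i 's/^pivot.*/pivot([(cub(.011,0,.190),80,84),(cub(.012,0,.189),87,83)],*a_)/' low.py; python3 low.py; cat > see.py <<'E'
from ik import *
b=snap('side'); a=snap('top')
# spanner points seen by side camera inside cubby below ring
X=[]
for n,s in(('side',b),('top',a)):
    X=[]
    c=proj(s,cub(.0,0,.19)).astype(int)
    for v in range(max(0,c[1]-60),min(420,c[1]+80)):
        for w in range(max(0,c[0]-80),min(560,c[0]+60)):
            if s['depth'][v,w]>0:
                q=dep(s,w,v); d=q-CO; e=np.array([d@cx,d@np.array([-cx[1],cx[0],0]),q[2]])
                if -.08<e[0]<.028 and abs(e[1])<.06 and .02<e[2]<.235: X.append(np.r_[e*1e3,s['pixels'][v,w].mean()])
    X=np.array(X); print(n,len(X))
    if len(X):
        o=np.argsort(-X[:,2]); print(X[o[::max(1,len(o)//25)]].round(0).astype(int).tolist())
E
python3 see.py
```

```text
t 18.9 ring rel tip [ 30.1   8.8 185.9] theta 69.3 grip 0.175 79.91233348846436 F [-3.6 -0.1  5.9] q [-0.55  1.2   2.02  2.23  1.52 -1.64]
piv 80 84 [-0.0024, 0.0004, 0.0001] [-0.0001, -0.0016, 0.0007] [ 0.7   -0.001  0.073] [-0.55  1.2   2.02  2.23  1.51 -1.63] wrist z 0.107
piv 87 83 [-0.0018, 0.0005, 0.019] [-0.0, -0.0056, 0.0] [0.714 0.004 0.07 ] [-0.52  1.18  1.99  2.25  1.47 -1.6 ] wrist z 0.109
side 104
[[-72, -34, 104, 35], [-63, -57, 103, 33], [-67, -59, 101, 37], [-71, -51, 101, 29], [-73, -56, 100, 31], [-57, -49, 100, 46], [-68, -22, 99, 34], [-53, -45, 97, 78], [-73, -38, 96, 32], [-67, 2, 96, 50], [-74, -8, 95, 34], [-66, -4, 95, 37], [-77, -29, 94, 36], [-57, -17, 94, 35], [-66, -26, 94, 36], [-47, -17, 93, 67], [-70, -28, 92, 35], [-75, 9, 92, 53], [-73, -26, 92, 35], [-53, -6, 91, 48], [-47, -17, 89, 49], [-61, -51, 87, 35], [-47, -17, 85, 44], [-56, -16, 82, 32], [-49, -15, 80, 34], [-59, -55, 75, 55]]
top 0
```

Request:
apply_moves:
  claw: [-0.63, -0.62, -0.61, -0.61, -0.61]
  travel:
    - [0, 0, 0]
    - [0, 0, 0]
    - [0, 0, 0]
    - [0, 0, 0]
    - [0, 0, 0]
  turn:
    - [0, 0, 0]
    - [0, 0, 0]
    - [0, 0, 0]
    - [0, 0, 0]
    - [0, 0, 0]
  newtons: 20

```text
t: 19.45
tcp_pos: [0.6994, -0.0013, 0.0731]
tool_rot: [0.73, 0.137, 0.658, -0.123]
force: [0.9, -1.0, 3.3]
finger_gap: 0.196
gripper_force: 32.5
```

Request:
apply_moves:
  claw: [-0.61, -0.61, -0.61, -0.61, -0.61]
  travel:
    - [-0.0005, 0.0002, 0.003]
    - [-0.001, 0.0003, 0.006]
    - [-0.0015, 0.0004, 0.009]
    - [-0.002, 0.0005, 0.012]
    - [-0.002, 0.0005, 0.012]
  turn:
    - [0, -0.001, 0]
    - [0, -0.002, 0]
    - [0, -0.003, 0]
    - [0, -0.004, 0]
    - [0, -0.004, 0]

```text
t: 19.87
tcp_pos: [0.7084, 0.0019, 0.0699]
tool_rot: [0.735, 0.138, 0.653, -0.122]
force: [-1.5, -1.3, -1.4]
finger_gap: 0.194
gripper_force: 32.8
```

```bash
python3 low.py; cat > see2.py <<'E'
from ik import *
a=snap('top'); p,R,s=now()
# side view through the glass: where are steel pixels expected
for nm,w in(('ring@hang',cub(.012,0,.189)),('ringtop',cub(.012,0,.207)),('tip',cub(0,0,.222))): print(nm,proj(a,w).round(1))
g=a['pixels'].astype(int).sum(2)//3
for v in range(138,166): print(v,' '.join('%3d'%x for x in g[v,246:276]))
E
python3 see2.py
```

```text
t 19.9 ring rel tip [ 40.4  12.8 180.5] theta 68.2 grip 0.194 32.813971638679504 F [-1.5 -1.3 -1.4] q [-0.53  1.19  2.    2.24  1.48 -1.61]
piv 80 84 [0.0026, -0.0003, -0.0118] [0.0002, 0.0044, 0.0002] [ 0.7   -0.001  0.073] [-0.55  1.2   2.02  2.23  1.51 -1.63] wrist z 0.107
piv 87 83 [-0.0018, 0.0005, 0.019] [-0.0, -0.0056, 0.0] [0.714 0.004 0.07 ] [-0.52  1.18  1.99  2.25  1.47 -1.6 ] wrist z 0.109
ring@hang [259.9 149.5]
ringtop [259.7 147.9]
tip [259.2 150.9]
138 131 131 131 131 131 134 133 132 135 135 146 162 167 166 169 163 160 152 143 143 144 145 146 147 148 148 152 151 151 153
139 142 140 138 136 134 135 131 130 133 137 148 167 174 176 175 172 167 154 136 132 133 133 134 134 136 136 138 137 138 137
140 156 155 154 155 152 150 149 148 148 147 153 165 170 174 173 170 168 153 143 133 133 135 133 132 130 130 132 131 129 130
141 167 166 165 167 166 162 163 162 163 161 162 164 168 170 171 170 168 162 156 150 148 149 149 146 143 141 141 139 138 135
142 169 169 168 169 166 170 167 166 169 167 168 168 170 173 172 171 170 169 166 162 161 161 162 162 160 156 157 156 156 155
143 169 168
[... 2140 characters left out ...]
 129 130 134 154 162 165 164 165 164 163 162 157 144 130 128 123 104  92 100 111
161 129 128 130 130 128 129 131 131 129 130 129 130 136 150 159 163 167 165 165 164 163 166 151 133 125 111  92  91 101 112
162 129 128 129 128 130 130 131 129 132 129 130 133 142 151 160 165 164 166 163 162 158 166 157 133 117 100  86  90 105 118
163 132 132 131 129 130 130 130 132 130 131 131 140 153 163 161 163 165 166 167 159 156 163 161 139 111  91  86  96 111 126
164 131 128 130 131 130 131 130 130 129 129 130 138 161 169 162 159 165 163 165 161 154 157 164 146 109  87  89 103 118 129
165 128 130 128 130 130 129 129 130 131 128 129 133 152 167 163 157 162 164 166 163 153 154 162 149 111  89  96 113 125 135
```

```bash
python3 - <<'E'
from ik import *
a=load('top'); y=CY+np.radians(25); h=np.array([np.cos(y),np.sin(y),0])
for th in(70,75,80,85,90):
    u=h*np.cos(np.radians(th))+np.array([0,0,np.sin(np.radians(th))]); r=cub(.012,0,.189)
    print(th,'ring',proj(a,r).round(1),'shank mid',proj(a,r-.075*u).round(1),'jaw end',proj(a,r-.168*u).round(1),'grip',proj(a,r-.116*u).round(1))
g=a['pixels'].astype(int).sum(2)//3
for v in range(164,182): print(v,' '.join('%3d'%x for x in g[v,246:276]))
E
```

```text
70 ring [259.9 149.5] shank mid [263.7 163.7] jaw end [267.9 179.5] grip [265.6 170.9]
75 ring [259.9 149.5] shank mid [262.9 161.8] jaw end [266.3 175.5] grip [264.4 168.1]
80 ring [259.9 149.5] shank mid [262.2 159.9] jaw end [264.6 171.4] grip [263.3 165.1]
85 ring [259.9 149.5] shank mid [261.4 157.9] jaw end [263.  167.1] grip [262.1 162.1]
90 ring [259.9 149.5] shank mid [260.6 155.8] jaw end [261.3 162.8] grip [260.9 159. ]
164 131 128 130 131 130 131 130 130 129 129 130 138 161 169 162 159 165 163 165 161 154 157 164 146 109  87  89 103 118 129
165 128 130 128 130 130 129 129 130 131 128 129 133 152 167 163 157 162 164 166 163 153 154 162 149 111  89  96 113 125 135
166 129 130 128 130 129 130 130 130 129 132 127 127 142 162 167 160 159 165 164 162 155 148 155 147 110  95 105 119 130 138
167 129 128 127 130 131 125 129 131 130 129 127 124 134 154 167 163 159 161 158 154 147 142 142 132 109 103 115 127 133 137
168 129 129 130 129 131 130 130 130 128 129 127 123 126 142 163 164 154 149 146 142 137 132 122 108  98 108 122 132 136 135
169 129 128 128 130 129 127 130 128 129 128 1
[... 866 characters left out ...]
 128 127 126 127 124 121 122 122 121 115 110 118 128 133 137 137 136 137 138 137
177 128 129 128 128 129 128 129 128 131 129 128 129 127 123 121 120 121 120 114 111 112 126 132 135 137 138 137 138 138 137
178 129 129 130 130 130 129 129 131 130 128 126 125 124 123 120 122 120 116 107 107 118 130 134 138 137 137 136 137 137 137
179 130 130 130 129 130 130 130 128 129 125 124 121 122 122 119 119 120 112 108 112 126 133 136 136 137 136 136 136 135 137
180 142 142 139 139 139 135 134 131 129 127 123 122 123 121 122 119 113 105 105 118 129 136 137 137 138 138 138 136 136 137
181 170 167 162 161 159 155 154 151 149 145 140 139 137 136 129 126 114 104 112 126 132 136 137 136 138 137 136 137 137 136
```

Request:
apply_moves:
  claw: [-0.61, -0.61, -0.61, -0.61, -0.61]
  travel:
    - [0, 0, 0.003]
    - [0, 0, 0.006]
    - [0, 0, 0.009]
    - [0, 0, 0.012]
    - [0, 0, 0.012]
  turn:
    - [0, 0, 0]
    - [0, 0, 0]
    - [0, 0, 0]
    - [0, 0, 0]
    - [0, 0, 0]

```text
t: 20.33
tcp_pos: [0.7172, 0.0055, 0.0688]
tool_rot: [0.735, 0.138, 0.653, -0.122]
force: [-1.7, -1.0, -4.0]
finger_gap: 0.202
gripper_force: 32.9
```

```bash
python3 - <<'E'
from ik import *
s=manip.sense(); print(s['force'],s['gripper_force'],s['tcp_pos'])
a=snap('top')
g=a['pixels'].astype(int).sum(2)//3
for v in range(142,176): print(v,' '.join('%3d'%x for x in g[v,250:274]))
E
```

```text
[-1.6825127  -1.00797425 -3.99093578] 32.90957808494568 [0.71723436 0.00550892 0.0687897 ]
142 170 167 168 169 167 168 167 170 172 175 175 174 172 171 168 163 160 163 161 162 159 159 156 157
143 170 169 169 170 171 170 171 174 175 177 176 174 172 171 169 166 165 166 168 168 167 167 166 168
144 168 169 169 170 173 175 174 175 176 177 175 172 170 166 167 163 166 167 167 171 168 168 168 169
145 167 168 171 170 172 175 173 172 174 174 173 173 171 168 163 163 164 166 167 170 169 169 170 169
146 169 169 170 172 172 172 170 169 171 177 177 176 173 170 165 164 165 167 170 170 170 170 170 167
147 167 166 167 170 171 167 167 173 174 177 178 178 175 172 166 166 167 169 169 169 170 170 169 158
148 168 166 166 167 166 164 169 173 174 178 175 175 171 170 166 168 167 169 170 167 169 169 165 149
149 169 167 164 164 165 165 168 173 174 173 171 166 167 166 169 169 169 169 169 169 169 165 153 130
150 169 169 166 162 163 163 167 168 168 168 164 163 165 166 169 169 168 169 169 168 168 159 137 113
151 169 166 169 168 164 165 165 165 164 164 163 163 164 168 169 168 169 169 169 169 165 146 116 104
152 169 1
[... 1690 characters left out ...]

169 129 131 130 128 129 129 129 125 124 137 156 159 131  93  91 107 123 132 138 136 135 136 137 137
170 127 129 129 129 128 129 130 127 123 128 148 155 130  96  98 116 129 133 136 139 138 137 138 137
171 127 129 128 129 128 129 129 127 122 124 135 136 114  97 108 123 132 137 137 138 136 136 137 139
172 129 128 127 128 130 130 128 126 123 122 123 118 101 101 115 128 135 137 138 137 136 137 137 137
173 128 129 129 131 129 128 127 127 124 120 118 111 104 109 125 131 135 136 136 139 135 138 136 140
174 129 127 128 129 129 128 129 125 124 122 115 108 108 119 131 135 138 136 136 135 137 137 136 136
175 127 127 127 127 127 125 125 124 122 118 114 105 111 124 132 137 137 137 139 138 136 137 138 138
```

Request:
apply_moves:
  claw: [-0.6, -0.59, -0.58, -0.57, -0.56]
  travel:
    - [0, 0, 0]
    - [0, 0, 0]
    - [0, 0, 0]
    - [0, 0, 0]
    - [0, 0, 0]
  turn:
    - [0, 0, 0]
    - [0, 0, 0]
    - [0, 0, 0]
    - [0, 0, 0]
    - [0, 0, 0]

```text
t: 20.8
tcp_pos: [0.7174, 0.0051, 0.0706]
tool_rot: [0.733, 0.138, 0.654, -0.122]
force: [0.4, -0.9, -0.3]
finger_gap: 0.218
gripper_force: 0.0
```

Request:
apply_moves:
  claw: [-0.55, -0.54, -0.53, -0.52, -0.5]
  travel:
    - [0, 0, 0]
    - [0, 0, 0]
    - [0, 0, 0]
    - [0, 0, 0]
    - [0, 0, 0]
  turn:
    - [0, 0, 0]
    - [0, 0, 0]
    - [0, 0, 0]
    - [0, 0, 0]
    - [0, 0, 0]

```text
t: 21.22
tcp_pos: [0.7171, 0.0052, 0.0697]
tool_rot: [0.734, 0.137, 0.654, -0.122]
force: [0.7, -0.4, 0.4]
finger_gap: 0.251
gripper_force: 0.0
```

```bash
python3 - <<'E'
from ik import *
s=manip.sense(); print(s['force'],s['gripper_force'],s['tcp_pos'])
a=snap('top')
g=a['pixels'].astype(int).sum(2)//3
for v in range(140,176): print(v,' '.join('%3d'%x for x in g[v,248:274]))
E
```

```text
[ 0.67609864 -0.41270516  0.41224591] 0.0 [0.71713254 0.00521759 0.0697179 ]
140 155 155 154 151 149 147 146 148 154 164 171 173 172 169 166 154 141 134 133 134 133 132 134 131 130 133
141 165 166 165 165 163 163 162 161 161 163 168 172 170 168 167 161 154 149 148 148 147 146 143 141 139 142
142 168 169 169 169 166 167 170 167 168 167 170 175 173 172 171 169 168 163 162 162 163 161 159 158 156 156
143 170 170 169 169 168 170 170 172 173 173 173 176 178 177 172 171 170 169 167 167 167 166 167 167 167 166
144 169 169 169 170 169 171 172 174 175 176 176 175 175 173 173 170 167 167 165 168 168 169 168 168 170 170
145 169 168 168 169 169 171 170 174 174 173 175 174 174 170 170 167 166 163 163 165 170 170 169 170 171 168
146 169 169 169 165 169 169 172 172 171 172 173 174 174 176 173 168 165 162 162 166 170 167 170 169 169 169
147 170 168 167 165 166 168 167 170 171 171 176 178 177 175 174 169 165 162 164 167 167 169 168 170 167 165
148 169 169 167 166 165 163 164 167 172 174 175 176 175 171 170 168 167 166 168 169 169 168 168 169 168 153
149 169 168 167 167 165 162 163 166 169 171 174 173
[... 2164 characters left out ...]
 152 129 104  90 100 118 130 135 137 138 136 138 137
170 129 128 129 129 128 130 128 127 125 122 127 144 162 153 126  97  94 112 127 135 137 138 137 137 138 138
171 129 129 130 130 128 128 130 130 127 124 125 132 145 141 115  95 102 121 131 135 137 135 137 137 137 136
172 130 128 129 128 129 128 128 128 128 126 125 123 127 123 105  98 112 128 135 136 138 139 138 136 137 137
173 128 128 128 127 129 129 129 128 128 127 123 122 120 114 101 105 121 130 136 138 137 137 136 137 137 138
174 128 127 128 128 129 127 129 129 128 126 121 120 117 110 107 114 128 134 138 138 139 138 136 136 137 137
175 127 126 128 126 129 126 129 126 125 124 122 117 113 108 112 123 133 137 138 138 136 137 138 136 140 136
```

```bash
python3 - <<'E'
from ik import *
p,R,s=now(); q=s['q']; z=R.as_matrix()[:,2]
for d in(.03,.06,.08,.1,.12,.14,.16):
    r=ik(p-d*z,R,q); 
    if not r: print(d,'fail'); break
    q=r[0]; print(d,q.round(2))
E
```

```text
0.03 [-0.57  1.2   2.04  2.21  1.51 -1.65]
0.06 [-0.64  1.21  2.1   2.14  1.55 -1.72]
0.08 [-0.68  1.23  2.14  2.1   1.57 -1.77]
0.1 [-0.73  1.24  2.18  2.05  1.58 -1.82]
0.12 [-0.79  1.26  2.21  2.    1.59 -1.87]
0.14 [-0.85  1.28  2.24  1.94  1.59 -1.93]
0.16 [-0.91  1.3   2.28  1.89  1.59 -1.98]
```

Request:
apply_moves:
  claw: [-0.45, -0.4, -0.3, -0.2, -0.1]
  travel:
    - [0, 0, 0]
    - [0, 0, 0]
    - [0, 0, 0]
    - [0, 0, 0]
    - [0, 0, 0]
  turn:
    - [0, 0, 0]
    - [0, 0, 0]
    - [0, 0, 0]
    - [0, 0, 0]
    - [0, 0, 0]

```text
t: 21.68
tcp_pos: [0.7171, 0.0052, 0.0696]
tool_rot: [0.734, 0.137, 0.654, -0.122]
force: [0.2, -0.5, -0.1]
finger_gap: 0.453
gripper_force: 0.0
```

Now retract straight back along the tool.

Request:
apply_moves:
  claw: [-0.1, -0.1, -0.1, -0.1, -0.1]
  travel:
    - [0, 0, -0.012]
    - [0, 0, -0.025]
    - [0, 0, -0.04]
    - [0, 0, -0.055]
    - [0, 0, -0.07]
  turn:
    - [0, 0, 0]
    - [0, 0, 0]
    - [0, 0, 0]
    - [0, 0, 0]
    - [0, 0, 0]

```text
t: 22.1
tcp_pos: [0.6639, -0.0155, 0.0764]
tool_rot: [0.734, 0.137, 0.653, -0.122]
force: [-1.2, 0.3, 0.1]
finger_gap: 0.451
gripper_force: 0.0
```

Request:
apply_moves:
  claw: [-0.1, -0.1, -0.1, -0.1, -0.1]
  travel:
    - [0, 0, -0.03]
    - [0, 0, -0.06]
    - [0, 0, -0.09]
    - [0, 0, -0.1]
    - [0, 0, -0.1]
  turn:
    - [0, 0, 0]
    - [0, 0, 0]
    - [0, 0, 0]
    - [0, 0, 0]
    - [0, 0, 0]

```text
t: 22.52
tcp_pos: [0.5899, -0.0459, 0.0854]
tool_rot: [0.735, 0.134, 0.653, -0.121]
force: [-0.4, -0.2, -0.4]
finger_gap: 0.448
gripper_force: 0.0
```

```bash
cat > fin.py <<'E'
from ik import *
s=manip.sense(); print(s['t'],s['force'],s['tcp_pos'],s['qd'].round(3))
a=snap('top')
y=CY; 
for yd in(0,25):
  h=np.array([np.cos(CY+np.radians(yd)),np.sin(CY+np.radians(yd)),0]); n=np.array([-h[1],h[0],0])
  for th in(80,90):
    u=h*np.cos(np.radians(th))+np.array([0,0,np.sin(np.radians(th))]); r=cub(.012,0,.189)
    print(yd,th,'jaw ends',[proj(a,r-.168*u+k*.015*n).round(1).tolist() for k in(1,-1)])
g=a['pixels'].astype(int).sum(2)//3
for v in range(140,176): print(v,' '.join('%3d'%x for x in g[v,248:274]))
E
python3 fin.py
```

```text
22.5167 [-0.36336532 -0.2033483  -0.39917976] [ 0.58992918 -0.04593491  0.08537059] [ 0.063 -0.016 -0.049  0.04  -0.007  0.037]
0 80 jaw ends [[255.6, 171.6], [265.4, 172.3]]
0 90 jaw ends [[256.4, 162.4], [266.2, 163.1]]
25 80 jaw ends [[260.0, 173.1], [269.2, 169.7]]
25 90 jaw ends [[256.7, 164.5], [265.9, 161.1]]
140 151 153 152 148 147 146 144 145 149 159 167 168 169 167 163 150 138 133 130 131 131 131 128 129 128 129
141 164 163 164 162 159 159 159 158 157 159 165 170 171 165 163 157 152 146 146 146 143 142 141 139 137 137
142 166 166 165 166 166 165 165 166 164 163 166 174 176 170 164 167 164 161 159 160 160 156 157 155 151 152
143 165 165 165 164 165 167 167 167 170 171 172 176 176 171 171 169 168 165 164 163 164 165 166 163 163 163
144 165 165 166 166 164 168 168 172 173 173 175 176 174 171 170 168 166 165 163 163 163 166 167 166 165 166
145 166 166 166 166 166 168 170 171 172 170 171 173 170 170 167 166 161 160 160 164 165 165 166 166 166 165
146 166 167 162 164 164 167 167 167 169 170 172 171 170 170 168 167 161 160 163 165 165 165 167 165 165 167
147 164 166 166 162 164 16
[... 2405 characters left out ...]
 127 127 125 126 127 126 127 126 127 127 127 125 126
170 128 126 125 125 125 126 126 125 125 127 125 127 127 127 125 128 127 127 125 125 127 127 126 126 128 127
171 125 125 125 126 126 129 125 126 126 127 127 127 127 126 126 126 125 126 126 126 127 125 127 127 126 124
172 124 126 126 126 124 126 126 125 126 127 127 128 126 127 127 125 125 127 126 127 126 124 126 126 128 127
173 125 125 124 128 125 126 127 126 126 126 126 127 127 126 128 126 126 127 126 127 126 128 128 126 128 126
174 125 126 126 126 126 126 127 127 124 127 128 126 126 127 127 128 127 125 127 128 127 128 126 127 127 126
175 125 123 124 124 125 124 124 125 126 124 126 126 126 127 125 127 126 125 126 127 125 126 127 125 127 125
```

The jaws hang straight below the hook, with prong ends at (257,161) and (266,158), within 3 px of vertical. I'll wait, check that it is still, then hand in.

Request:
apply_moves:
  claw: [-0.1, -0.1, -0.1, -0.1, -0.1]
  travel:
    - [0, 0, 0]
    - [0, 0, 0]
    - [0, 0, 0]
    - [0, 0, 0]
    - [0, 0, 0]
  turn:
    - [0, 0, 0]
    - [0, 0, 0]
    - [0, 0, 0]
    - [0, 0, 0]
    - [0, 0, 0]

```text
t: 22.98
tcp_pos: [0.5914, -0.0427, 0.0856]
tool_rot: [0.734, 0.138, 0.654, -0.122]
force: [-0.3, 0.7, -0.5]
finger_gap: 0.45
gripper_force: 0.0
```

Request:
apply_moves:
  claw: [-0.1, -0.1, -0.1, -0.1, -0.1]
  travel:
    - [0, 0, 0]
    - [0, 0, 0]
    - [0, 0, 0]
    - [0, 0, 0]
    - [0, 0, 0]
  turn:
    - [0, 0, 0]
    - [0, 0, 0]
    - [0, 0, 0]
    - [0, 0, 0]
    - [0, 0, 0]

```text
t: 23.4
tcp_pos: [0.5911, -0.0436, 0.0854]
tool_rot: [0.734, 0.137, 0.654, -0.122]
force: [-0.3, -0.3, -0.6]
finger_gap: 0.45
gripper_force: 0.0
```

```bash
python3 - <<'E'
from ik import *
old=load('top')['pixels'].astype(int); I=[old]+[manip.snapshot('top')['pixels'].astype(int) for _ in range(4)]
for i in range(4): print(abs(I[i+1]-I[i])[138:170,246:275].max(), abs(I[i+1]-I[i])[138:170,300:335].max())
g=I[-1].sum(2)//3
for v in range(154,164): print(v,' '.join('%3d'%x for x in g[v,252:270]))
s=manip.sense(); print(s['force'],abs(s['qd']).max())
E
```

```text
33 5
6 5
6 5
6 5
154 155 155 154 155 157 159 159 159 158 160 159 160 161 168 170 168 165 166
155 141 140 141 141 143 147 151 158 158 159 160 161 163 172 175 173 163 157
156 131 132 130 137 140 148 155 159 159 158 160 161 166 175 178 172 156 145
157 130 129 134 142 156 163 164 163 161 160 160 159 165 172 175 166 147 133
158 127 127 131 146 167 176 173 163 160 158 153 156 158 162 165 159 143 133
159 127 129 130 144 166 174 170 162 154 151 149 146 146 147 153 150 139 130
160 127 126 128 138 156 165 161 151 143 139 136 133 132 138 139 138 132 128
161 127 128 128 132 143 152 150 140 133 127 129 127 129 129 131 131 128 127
162 127 129 126 129 135 138 138 132 129 126 127 126 127 127 128 128 129 125
163 127 126 126 129 130 130 131 128 128 127 128 130 128 128 127 129 129 128
[0.07554142 0.63394996 0.5629789 ] 0.0019162770211345439
```

Request:
apply_moves:
  claw: [-0.1, -0.1, -0.1, -0.1, -0.1]
  travel:
    - [0, 0, 0]
    - [0, 0, 0]
    - [0, 0, 0]
    - [0, 0, 0]
    - [0, 0, 0]
  turn:
    - [0, 0, 0]
    - [0, 0, 0]
    - [0, 0, 0]
    - [0, 0, 0]
    - [0, 0, 0]

```text
t: 24.02
tcp_pos: [0.5911, -0.0435, 0.0854]
tool_rot: [0.734, 0.137, 0.654, -0.122]
force: [-0.6, 0.1, 0.0]
finger_gap: 0.452
gripper_force: 0.0
```

Request:
apply_moves:
  claw: [-0.1, -0.1, -0.1, -0.1, -0.1]
  travel:
    - [0, 0, 0]
    - [0, 0, 0]
    - [0, 0, 0]
    - [0, 0, 0]
    - [0, 0, 0]
  turn:
    - [0, 0, 0]
    - [0, 0, 0]
    - [0, 0, 0]
    - [0, 0, 0]
    - [0, 0, 0]

```text
t: 24.43
tcp_pos: [0.5911, -0.0435, 0.0854]
tool_rot: [0.734, 0.137, 0.654, -0.122]
force: [0.2, -0.6, -0.6]
finger_gap: 0.446
gripper_force: 0.0
```

```bash
python3 - <<'E'
from ik import *
I=[manip.snapshot('top')['pixels'].astype(int) for _ in range(10)]
print([abs(I[i]-I[0])[138:170,246:275].max() for i in range(10)])
g=I[-1].sum(2)//3
for v in range(156,163): print(v,' '.join('%3d'%x for x in g[v,252:270]))
if max(abs(I[i]-I[0])[138:170,246:275].max() for i in range(10))<=10: print(manip.sign_off())
E
```

```text
[np.int64(0), np.int64(5), np.int64(6), np.int64(6), np.int64(5), np.int64(5), np.int64(5), np.int64(5), np.int64(5), np.int64(5)]
156 131 131 130 134 140 148 154 158 159 159 161 159 165 176 180 171 153 145
157 129 130 131 139 155 166 164 162 160 158 158 160 165 174 176 168 147 132
158 127 129 132 147 167 176 171 163 159 157 157 154 157 161 164 159 144 132
159 127 128 132 144 166 175 170 160 155 152 149 146 146 147 152 149 138 131
160 128 126 127 137 156 164 161 149 143 138 136 133 133 136 139 137 132 130
161 127 126 127 132 145 152 149 141 134 129 129 129 128 129 130 131 126 128
162 127 127 128 130 136 140 139 131 130 128 126 128 128 129 127 128 128 127
the job is handed in; nothing more can be done
None
```

The spanner is hanging by its ring on the free hook, still and close to vertical in the last camera pictures, with the gripper open and clear; I handed the job in at about 25 s, and no verdict came back.

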